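# Put the spare heel in the tack tray and hang the tray on the cart's twin hook

### The job

Clear the plank top of the shoe repair cart: lay the loose black rubber heel inside the steel tack tray while the tray still stands on the planks, then carry the tray, without tipping it, to the blue rack and hang it by its arched handle on both prongs of the twin hook under the little shelf. Let go and leave it hanging there with the heel in it. Leave the mallet, the pincers and the steel last head where they lie.

Things in the scene. Friction and masses are not known exactly. Their poses are not given: they have to be found in the camera images.
- tray: Loose open steel tray, about 0.35 kg. Outside 110 mm (its x) by 170 mm (y), walls 30 mm high, walls and floor 3 mm thick. An arched handle in its x = 0 plane: uprights at the end walls (y = +-81 mm), level bar across the top over the mouth, so lay things in from one side of the bar with the gripper leaning 30 to 40 degrees. Origin: centre of underside; z up; y within 0.35 rad of world y.
- tray_bar (a point): Middle of the handle's straight round bar, 125 mm above the tray's origin; axes as the tray. Bar 10 mm thick, along y from -75 to +75 mm.
- heel: Loose black rubber heel, a flat D 50 mm long (x), 50 mm wide (y), 14 mm thick, about 60 g. Straight edge at x = -25 mm, parallel sides y = +-25 mm from x = -25 to 0, then a half round to x = +25 mm. Origin: centre of underside; z up. Lies flat on the planks to either side of the tray (may have swapped places with the last head), x within 0.5 rad of world x.
- rack: Fixed blue rack: two posts 22 mm wide, 350 mm high, at y = +-120 mm, on feet reaching x -50 to +70 mm; a wooden rail between them, front face at x = 0, carries the twin hook; a shelf on top (see rack_shelf). Origin: on the planks midway between the posts. Prongs point to its -x, roughly to the robot; y along the rail; z up.
- rack_seat (a point): Where the centre of the tray's bar rests when hung: midway between the prongs, 66 mm in front of the rail, 246 mm above the planks; axes as the rack (bar along y). Prongs: 10 mm round steel at y = +-42 mm, sloping gently down from the rail to a low point 4 mm before and 11 mm below this point (centre lines), then turned up to the tips. Hung, the tray's underside is at 121 mm.
- rack_tips (a point): Midway between the upturned ends of the two prongs (centre lines): 26 mm in front of (-x) and 19 mm above rack_seat; axes as the rack. The bar must pass over these with its centre at least 11 mm higher than this point, then go down behind them.
- rack_shelf (a point): Middle of the front lower edge of the rack's wooden shelf (290 mm wide, 85 mm deep, 15 mm thick, tins on it): 27 mm behind and 104 mm above rack_seat; axes as the rack. It overhangs the hook: an upright gripper strikes it, one leaning back about 40 degrees (its top towards the rack's -x) clears it.
- last_head: Steel foot-shaped last head, 200 mm long (x), 66 mm wide, 55 mm high, loose, heavy; leave alone. Origin: underside, middle.
- mallet: Wooden mallet lying down, 280 mm long (x), head 65 x 110 x 60 mm at +x; leave alone. Origin: underside, middle.
- pincers: Steel pincers lying flat, 205 mm long (x), 70 mm wide, 18 mm high; leave alone. Origin: underside, middle.
- last_stand: Fixed cast-iron last stand, round foot of 140 mm diameter, post 165 mm high with a socket on top; not used. Origin: centre of the underside.

How it is judged:
By the outcome, as a careful person would: the job done as asked, in the order asked, and still so for the second after the job is handed in, with the robot touching nothing.
It also fails if it takes over 64 s, if anything falls off the work surface, if the arm or the gripper's body presses on something with over 40 N, if the wrist force passes 120 N, or if a joint passes its speed limit or range.

### The arm

A 6-joint arm with a two-finger parallel gripper is mounted at the origin on the work surface. World frame = base frame: x ahead of the robot, y to its left, z up, the work surface at z = 0. Lengths are in m, angles in rad, forces in N, time in s.
With the tool pointing down it reaches from about 0.35 to 0.85 m from the base axis. Payload 8.1 kg.
Tool frame: the origin (TCP) lies at the very end of the fingers, on their centre line; the grasp point (between the pads) lies 19 mm behind it; z points along the fingers, y is the line along which they close (so a half turn about z gives the same grasp; the last joint's range is limited). The gripper opens to 93 mm and grips with 3 to 60 N. Pads are 15 mm wide; open, the fingers measure 128 mm over their backs; the gripper's body (75 mm by 188 mm) begins 65 mm behind the grasp point.
Start: joints at [1.07, 0.13, 1.488, -0, 1.523, -0.085], TCP at [0.242, 0.549, 0.185] pointing down, gripper open.
Joint ranges: [-2.96, 2.96], [-0.89, 2.26], [0.02, 2.5], [-1.34, 4.48], [0, 2.73], [-2.66, 2.66]. Speed limits (rad/s): [2.39, 2.39, 2.79, 3.14, 3.14, 3.14].

### API

Orientations are given as a rotation vector (axis times angle).
In Python, from plant import robot, imaging gives the robot as it stands.
- The arm moves only by the tool jog_arm, never from a script. Its argument "rows" is a list of rows, each a list of 2 entries, a list of its own where there are three numbers: the shift along the tool's x, y, z each as a share of 0.2 m, from -1 to 1, then the turn, a rotation vector about the tool's x, y, z each as a share of pi/2 rad, from -1 to 1. A call has 1 to 5 rows; each row is the pose to reach, as a shift and turn from the pose commanded when the call began, along the tool's axes at that moment; what a row does not reach only later rows make up. A row lasts 1/10 s, in which the tool goes at most 50 mm and 8.59 degrees, less where a joint would pass 70% of its speed; a pose out of reach is approached as far as the arm can. A call with a number of a shift or a turn outside -1 to 1 is refused whole. A call with a gripper value outside its range is refused whole. "hand" is the closure, from -1 (fully open) to 1 (shut), set as the call begins (left out, the last holds). The fingers move at their own pace and stop on an object; "squeeze" is the grip in N (left out, the last holds). Time passes only in rows, so rows that repeat a pose let the fingers close. It gives the time, the measured TCP pose, the force, the opening and the grip force at its end, in the units of the state.
- robot.read_state(): the state, without advancing time (a new reading comes with each control period).
- imaging.read_camera(name): name is "scene" or "top" or "wrist"; returns a dict with "frame" (480x640x3 uint8, red, green, blue), "vertical_fov" (degrees; the focal length in pixels is half the picture's height over the tangent of half this angle, whatever the lens; pixels are square), "cx", "cy" (the principal point, pixels), "R" (3x3) and "t" (3): a world point X has camera coordinates R X + t. Camera axes: x right, y down, z forward; pixel columns grow to the right and rows downward; lengths in m; the calibration is good to about 2 mm. A picture is of the moment at which its call begins. There is no depth.
- robot.close_job(): hands the job in; it is judged then, once.
The state is a dict: "t": time; "q": joint angles; "dq": joint speeds; "joint_torque": joint torques, N m; "tool_pos": TCP position; "orientation": TCP orientation; "force": force on the tool from outside, world axes, zero at the start; "wrist_torque": the same for the moment, N m; "opening": finger opening in m; "gripper_force": force on a finger pad.
Only numpy, scipy, OpenCV 4.12 (cv2) and the standard library are available. Lean on these libraries where they do the work, as an engineer would, in place of code of your own. Each camera call takes 0.05 s, during which the arm holds its last target. There are 200 camera calls.

## Working session

There is one attempt and no reset: what is moved stays moved. The work goes in short steps, Python scripts to look and compute and a tool call to move; the robot and the scene stay as the last step left them, time stands still between calls to the robot, and variables do not carry over. Pictures are saved under pics/ and viewed, at most 10 in all, crops included, and the job is handed in when it is done.

Besides the shell and the picture viewer there is one more tool, called as name(argument=value, ...), one argument or row to a line, values as JSON. jog_arm: Moves the arm, as the interface text tells. Its arguments: {"type":"object","properties":{"rows":{"type":"array"},"hand":{"type":"number"},"squeeze":{"type":"number"}},"required":["rows"]}

```bash
mkdir -p pics
cat > h.py <<'E'
import numpy as np, cv2
from scipy.spatial.transform import Rotation as Ro
from plant import robot, imaging
def cam(n):
    c=imaging.read_camera(n); c['f']=240/np.tan(np.radians(c['vertical_fov'])/2)
    c['R']=np.array(c['R']);c['t']=np.array(c['t']);return c
def save(c,fn): cv2.imwrite(fn,cv2.cvtColor(c['frame'],cv2.COLOR_RGB2BGR))
def ray(c,u,v):
    d=c['R'].T@np.array([(u-c['cx'])/c['f'],(v-c['cy'])/c['f'],1]); return -c['R'].T@c['t'],d/np.linalg.norm(d)
def onz(c,u,v,z):
    o,d=ray(c,u,v); return o+d*(z-o[2])/d[2]
def tri(*obs):
    A=0;b=0
    for c,u,v in obs:
        o,d=ray(c,u,v);P=np.eye(3)-np.outer(d,d);A=A+P;b=b+P@o
    return np.linalg.solve(A,b)
def proj(c,X):
    p=c['R']@np.array(X)+c['t'];return c['f']*p[:2]/p[2]+[c['cx'],c['cy']]
E
python3 - <<'E'
from h import *
import pickle
d={}
for n in ['scene','top','wrist']:
    c=cam(n);d[n]=c;save(c,f'pics/{n}0.png');print(n,c['f'],-c['R'].T@c['t'],c['R'][2])
pickle.dump(d,open('c0.pkl','wb'))
s=robot.read_state();print(s)
E
```

```text
scene 439.5670281878083 [1.4276256  0.03144487 0.7342327 ] [-0.83329634 -0.17959293 -0.52284184]
top 617.152948454414 [ 0.37049695 -0.1230732   1.44746442] [ 0.19184827  0.00270288 -0.98142088]
wrist 389.6376411952944 [0.1701818  0.58068336 0.38275691] [ 0.259686   -0.11606165 -0.95869332]
{'t': 0.15, 'q': array([ 1.06960048e+00,  1.31016501e-01,  1.48903482e+00,  3.16007576e-05,
        1.52298357e+00, -8.53803135e-02]), 'dq': array([-8.18670325e-04, -1.51195884e-03, -3.84274936e-03,  1.91585834e-04,
       -1.15428449e-04,  1.98731779e-06]), 'joint_torque': array([ 7.25506816e-04, -5.60472894e+01, -4.92337275e+01,  7.68982898e-02,
        3.04260361e-02, -1.28785650e-04]), 'tool_pos': array([0.24208438, 0.54846403, 0.18420811]), 'orientation': array([-6.48376014e-01, -3.07349945e+00,  2.15408072e-03]), 'force': array([ 0.65040601, -0.52305934, -0.4744099 ]), 'wrist_torque': array([ 0.034311  , -0.00094636, -0.04647983]), 'gripper_force': 0.0, 'opening': 0.09258387771448495}
```

View pics/scene0.png

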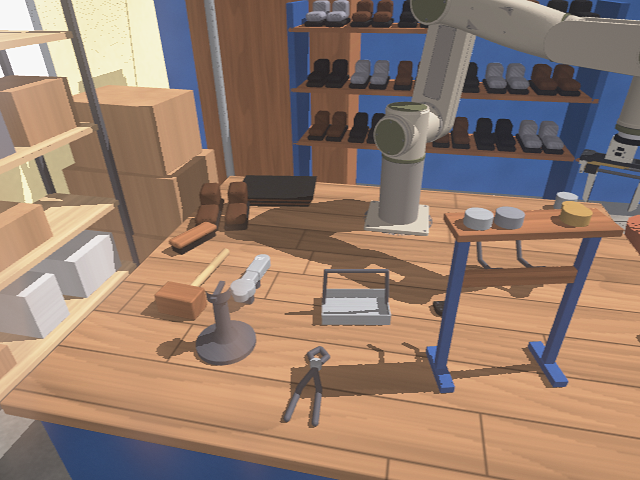

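View pics/top0.png

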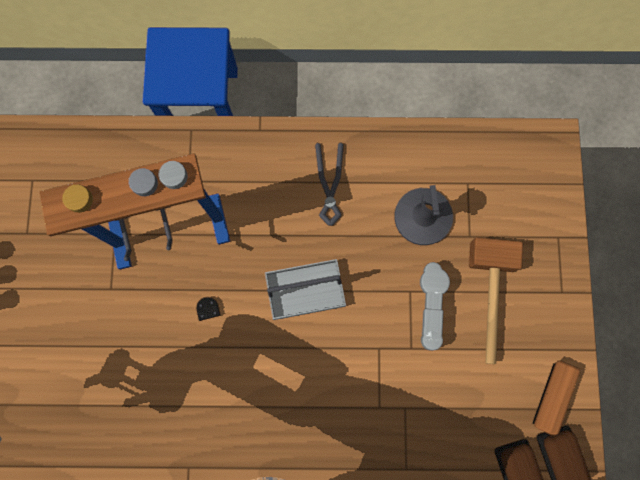

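The scene view shows the tray at (355,300) with its arched handle, and the rack at right with prongs near (480,250) and (520,250). The top view shows the heel at (208,308), the tray at (305,290), and the rack shelf from (42,190) to (205,190).

Run:
```python
from h import *
import pickle
d=pickle.load(open('c0.pkl','rb'))
t=d['top']['frame'];s=d['scene']['frame']
a=cv2.resize(t[230:350,185:385],(800,480),interpolation=cv2.INTER_CUBIC)[:, :]  # x4
b=cv2.resize(s[190:310,420:620],(800,480),interpolation=cv2.INTER_CUBIC)
a=cv2.resize(t[245:335,185:360],(700,360),interpolation=cv2.INTER_CUBIC)
b=cv2.resize(s[255:335,310:400],(360,320),interpolation=cv2.INTER_CUBIC)
e=cv2.resize(t[150:275,30:240],(420,250))
m=np.zeros((600,800,3),np.uint8); m[:360,:700]=0;m[:360,:700]=a
b=cv2.resize(s[262:330,314:396],(328,272-32),interpolation=cv2.INTER_CUBIC)
m[360:600,:328]=b; m[360:600,340:760]=e[:240]
cv2.imwrite('pics/m1.png',m[:,:,::-1])
s2=cv2.resize(s[190:390,420:620],(600,600),interpolation=cv2.INTER_CUBIC)
cv2.imwrite('pics/m2.png',s2[:,:,::-1])
# heel mask
g=t.astype(int).max(2); r=(g<45).astype(np.uint8); r[:290]=0;r[325:]=0;r[:,:190]=0;r[:,230:]=0
n,l,st,ce=cv2.connectedComponentsWithStats(r); print(st,ce)
```

```text
[[     0      0    640    480 306851]
 [   197    298     23     23    349]] [[319.62763687 239.42179429]
 [207.27793696 308.26074499]]
```

View pics/m1.png

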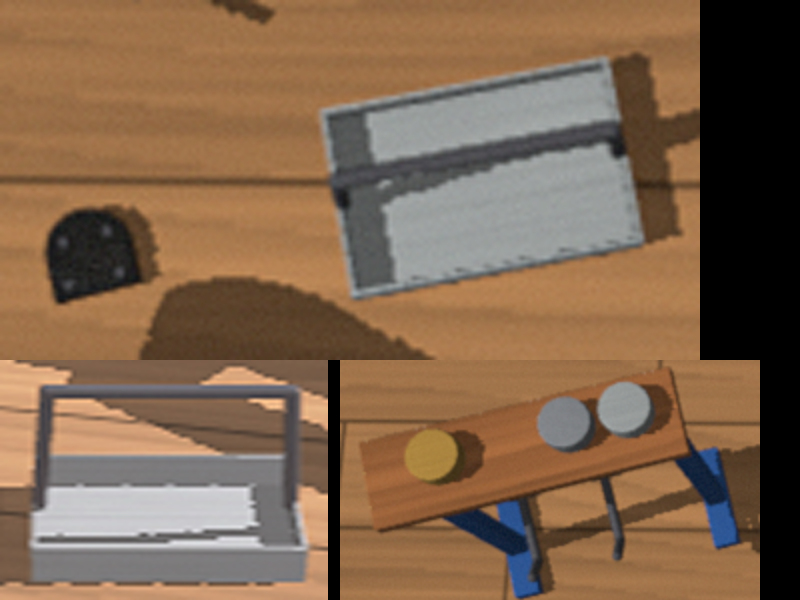

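View pics/m2.png

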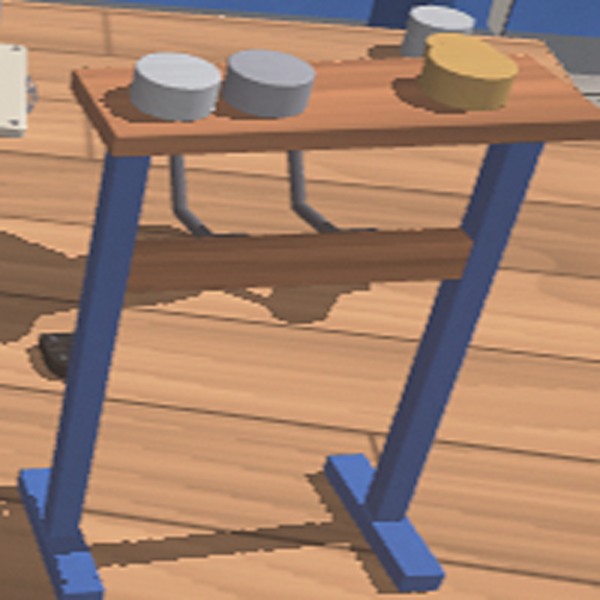

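Crops: heel straight edge runs (57,302)–(140,280) in the x4 crop. The tray rim corners are (321,110), (608,60), (643,243), (353,297) and the bar runs (335,182)–(620,128). The prong tips are at about (169,248) and (127.5,259) in the top picture, and the low bends at about (480,260) and (520,259) in the scene picture.

Run:
```python
from h import *
import pickle
np.set_printoptions(precision=4,suppress=True)
d=pickle.load(open('c0.pkl','rb'));T=d['top'];S=d['scene']
tc=lambda u,v:(185+u/4-.4,245+v/4-.4)
R=[onz(T,*tc(*p),.03) for p in [(321,110),(608,60),(643,243),(353,297)]]
print('rim',R,np.mean(R,0)); print('sides',[np.linalg.norm(R[i]-R[i-1]) for i in range(4)])
yv=(R[0]-R[1])+(R[3]-R[2]);print('yaw tray',-np.arctan2(yv[0],yv[1]))
B=[onz(T,*tc(*p),.125) for p in [(335,182),(620,128)]];print('bar',B,np.mean(B,0), -np.arctan2(*(B[0]-B[1])[:2]))
sc=lambda u,v:(314+u/4-.4,262+(v-360)/ (240/68)-.4)
Bs=[onz(S,*sc(*p),.125) for p in [(42,391),(296,391)]];print('bar scene',Bs,np.mean(Bs,0))
# heel
t=T['frame'].astype(int).max(2);r=(t<45).astype(np.uint8);r[:290]=0;r[325:]=0;r[:,:190]=0;r[:,230:]=0
c=cv2.findContours(r,0,2)[0][0][:,0,:]
P=np.array([onz(T,u,v,.014)[:2] for u,v in c],np.float32)
mr=cv2.minAreaRect(P);print('heel',mr,P.min(0),P.max(0))
e=[onz(T,*tc(*p),.012) for p in [(57,302),(140,280)]];print('edge',e,np.linalg.norm(e[0]-e[1]),-np.arctan2(*(e[0]-e[1])[:2]))
# rack
tips=[onz(T,*p,.265) for p in [(127.5,259),(169,248)]];print('tips',tips,np.linalg.norm(tips[0]-tips[1]))
yv=tips[0]-tips[1];print('yaw tips',-np.arctan2(yv[0],yv[1]))
lo=[onz(S,*p,.235) for p in [(519.5,259),(480,259.5)]];print('low',lo,np.linalg.norm(lo[0]-lo[1]))
# shelf orange-brown top corners
ec=lambda u,v:(30+(u-340)/2-.2,150+(v-360)/2-.2)
Q=[onz(T,*ec(*p),.365) for p in [(361,443),(668,366),(690,452),(381,530)]];print('shelf',Q,[np.linalg.norm(Q[i]-Q[i-1]) for i in range(4)])
yv=(Q[0]-Q[1])+(Q[3]-Q[2]);yaw=-np.arctan2(yv[0],yv[1]);print('yaw',yaw)
f=(Q[2]+Q[3])/2; print('seat from shelf',f[:2]-.027*np.array([np.cos(yaw),np.sin(yaw)]))
tm=np.mean(tips,0);print('seat from tips',tm[:2]+.026*np.array([np.cos(yaw),np.sin(yaw)]))
lm=np.mean(lo,0);print('seat from low',lm[:2]+.004*np.array([np.cos(yaw),np.sin(yaw)]))
```

```text
rim [array([0.5749, 0.0154, 0.03  ]), array([ 0.6055, -0.1508,  0.03  ]), array([ 0.4993, -0.1712,  0.03  ]), array([ 0.4673, -0.0056,  0.03  ])] [ 0.5367 -0.0781  0.03  ]
sides [np.float64(0.10968124404246576), np.float64(0.16901647651665228), np.float64(0.10813277803311866), np.float64(0.1686793589130006)]
yaw tray 0.18647833066908756
bar [array([ 0.5222, -0.0024,  0.125 ]), array([ 0.5526, -0.1556,  0.125 ])] [ 0.5374 -0.079   0.125 ] 0.19585130144793744
bar scene [array([ 0.5561, -0.1517,  0.125 ]), array([0.5261, 0.0007, 0.125 ])] [ 0.5411 -0.0755  0.125 ]
heel ((0.49323055148124695, 0.14890769124031067), (0.04702633619308472, 0.04854877293109894), 16.018760681152344) [0.4645 0.1206] [0.5155 0.1725]
edge [array([0.4643, 0.167 , 0.012 ]), array([0.4774, 0.1195, 0.012 ])] 0.049257115929377294 0.2675816432740768
tips [array([0.5647, 0.2599, 0.265 ]), array([0.587 , 0.1805, 0.265 ])] 0.08250432144368498
yaw tips 0.273782081010839
low [array([0.5942, 0.271 , 0.235 ]), array([0.6119, 0.1908, 0.235 ])] 0.08212111405996247
shelf [array([0.6718, 0.3946, 0.365 ]), array([0.7471, 0.1191, 0.365 ]), array([0.6655, 0.0952, 0.365 ]), array([0.5912, 0.369 , 0.365 ])] [np.float64(0.08452560751922547), np.float64(0.2856314249480422), np.float64(0.08503433310592323), np.float64(0.28363409001734396)]
yaw 0.26580336369105323
seat from shelf [0.6023 0.225 ]
seat from tips [0.601  0.2271]
seat from low [0.6069 0.2319]
```

```bash
cat >> h.py <<'E'
np.set_printoptions(precision=3,suppress=True)
TR=np.array([.538,-.078]);TY=.19; HE=np.array([.492,.147]);HY=.27; SE=np.array([.602,.227]);SY=.268
def loc(o,yaw,x,y,z): return np.array([o[0]+x*np.cos(yaw)-y*np.sin(yaw),o[1]+x*np.sin(yaw)+y*np.cos(yaw),z])
def ori(yaw,lean,mode):  # lean deg, tool top to -x; mode 'y': closes along y, 'x': closes in lean plane
    a=np.radians(lean);z=np.array([np.sin(a),0,-np.cos(a)])
    y=np.array([0,1,0.]) if mode=='y' else np.array([np.cos(a),0,np.sin(a)])
    return Ro.from_euler('z',yaw).as_matrix()@np.column_stack([np.cross(y,z),y,z])
def rel(p,M,flip=None,P=None,Q=None):
    s=robot.read_state();R0=Ro.from_rotvec(s['orientation']).as_matrix() if Q is None else Q
    P=s['tool_pos'] if P is None else P
    c=[M,M@np.diag([-1,-1,1])]
    r=[Ro.from_matrix(R0.T@m).as_rotvec() for m in c]
    i=int(np.argmin([np.linalg.norm(v) for v in r])) if flip is None else flip
    d=R0.T@(p-P)
    print('i',i,'shift',d/.2,'turn',r[i]/(np.pi/2),'| mm',np.linalg.norm(d)*1e3,'deg',np.degrees(np.linalg.norm(r[i])),'rows>=',max(np.linalg.norm(d)/.05,np.degrees(np.linalg.norm(r[i]))/8.59))
E
python3 - <<'E'
from h import *
s=robot.read_state();print(Ro.from_rotvec(s['orientation']).as_matrix())
M=ori(HY,30,'y')
for f in (0,1):
  rel(loc(HE,HY,-.008,0,.008)-M[:,2]*.10,M,f)
  rel(loc(HE,HY,-.008,0,.008),M,f)
E
```

```text
[[-0.915  0.404 -0.001]
 [ 0.404  0.915 -0.001]
 [ 0.    -0.001 -1.   ]]
i 0 shift [-1.73  -1.515  0.45 ] turn [-0.115 -0.32  -0.426] | mm 468.5147354627993 deg 49.09729179683651 rows>= 9.370294709255985
i 0 shift [-1.923 -1.356  0.883] turn [-0.115 -0.32  -0.426] | mm 502.5972839566896 deg 49.09729179683651 rows>= 10.051945679133791
i 1 shift [-1.73  -1.515  0.45 ] turn [-0.407  0.146  1.519] | mm 468.5147354627993 deg 142.11696795935563 rows>= 16.544466584325452
i 1 shift [-1.923 -1.356  0.883] turn [-0.407  0.146  1.519] | mm 502.5972839566896 deg 142.11696795935563 rows>= 16.544466584325452
```

jog_arm(
  rows=[
    [[-0.2,-0.18,0.05],[-0.01,-0.03,-0.04]],
    [[-0.39,-0.34,0.1],[-0.03,-0.08,-0.1]],
    [[-0.58,-0.5,0.15],[-0.04,-0.12,-0.16]],
    [[-0.77,-0.66,0.2],[-0.05,-0.15,-0.2]],
    [[-0.94,-0.8,0.24],[-0.06,-0.18,-0.24]],
  ],
  hand=-1,
)

```text
t: 0.65
tool_pos: [0.3491, 0.3264, 0.1365]
orientation: [0.045, 2.845, 0.047]
force: [0.9, 0.2, 1.9]
opening: 0.0929
gripper_force: 0.0
```

Run:
```python
from h import *
s=robot.read_state();print(s['t'],s['q'],s['tool_pos'])
M=ori(HY,30,'y')
rel(loc(HE,HY,-.008,0,.008)-M[:,2]*.10,M,0)
```

```text
0.65 [ 0.81  -0.44   2.122 -0.205  1.238 -0.683] [0.349 0.326 0.136]
i 0 shift [-0.39 -0.97  0.3 ] turn [-0.054 -0.14  -0.183] | mm 217.44910449092905 deg 21.297008211992843 rows>= 4.3489820898185805
```

jog_arm(
  rows=[
    [[-0.08,-0.2,0.06],[-0.01,-0.03,-0.04]],
    [[-0.16,-0.42,0.13],[-0.02,-0.06,-0.08]],
    [[-0.25,-0.64,0.2],[-0.035,-0.09,-0.12]],
    [[-0.33,-0.84,0.26],[-0.05,-0.12,-0.16]],
    [[-0.39,-0.97,0.3],[-0.054,-0.14,-0.183]],
  ],
)

```text
t: 1.15
tool_pos: [0.4406, 0.1436, 0.107]
orientation: [-0.339, 2.628, 0.094]
force: [0.8, -0.3, -11.5]
opening: 0.0929
gripper_force: 0.0
```

Run:
```python
from h import *
s=robot.read_state();print(s['t'],s['q'],s['tool_pos'])
M=ori(HY,30,'y')
rel(loc(HE,HY,-.008,0,.008),M,0)
w=cam('wrist');save(w,'pics/w1.png');print([proj(w,loc(HE,HY,x,y,.014)) for x,y in [(-.025,-.025),(-.025,.025),(.025,0)]])
```

```text
1.15 [ 0.157 -0.892  2.498  0.061  1.044 -1.688] [0.441 0.144 0.107]
i 0 shift [ 0.048 -0.053  0.537] turn [-0.    -0.018 -0.008] | mm 108.26418713307794 deg 1.8052062991920867 rows>= 2.1652837426615585
[array([274.337, 204.512]), array([339.951, 203.689]), array([309.285, 249.551])]
```

View pics/w1.png

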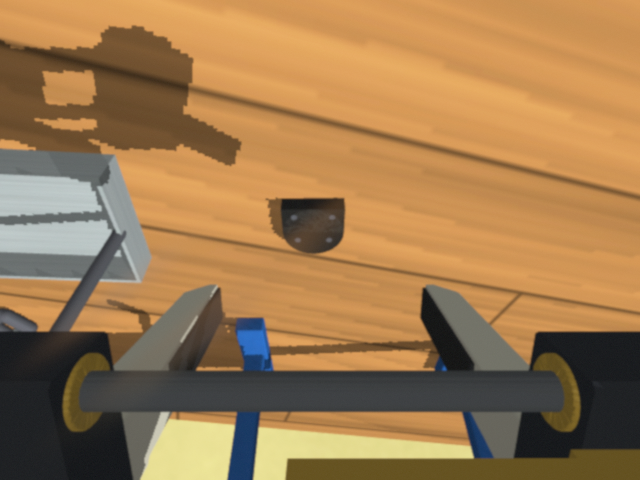

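The wrist view shows the heel at (313,225), centred between the fingers and matching the projection. The arm is at the q2/q3 range edge, though, so I'll fit the kinematics from the readings.

```bash
cat >> h.py <<'E'
D=[([1.0696,.13102,1.48903],[.24208,.54846,.18421],[-.648376,-3.073499,.002154])]
E
python3 - <<'E'
from h import *
import json
s=robot.read_state();print(s['q'],s['force'])
D.append((list(s['q'][:3]),list(s['tool_pos']),list(s['orientation'])))
D.append(([.81,-.44,2.122],[.3491,.3264,.1365],[.045,2.845,.047]))
json.dump(D,open('d.json','w'))
A=[];b=[]
for q,p,r in D:
    z=Ro.from_rotvec(r).as_matrix()[:,2];u=np.array([np.cos(q[0]),np.sin(q[0])]);f=q[1]+q[2]
    A+= [[1,0,np.sin(q[1]),np.sin(f),z[:2]@u],[0,1,np.cos(q[1]),np.cos(f),z[2]]];b+=[np.array(p)[:2]@u,p[2]]
x,res,rk,sv=np.linalg.lstsq(np.array(A),np.array(b),rcond=None)
print(x,np.array(A)@x-b,sv)
E
```

```text
[ 0.139 -0.892  2.496  0.064  1.041 -1.71 ] [ 1.656 -2.054  1.599]
[-0.024  0.28   0.39   0.571  0.453] [-0.001  0.001 -0.    -0.001  0.001 -0.   ] [3.057 2.311 0.518 0.064 0.036]
```

Run:
```python
from h import *
import json
D=json.load(open('d.json'))[:2]
A=[];b=[]
for q,p,r in D:
    z=Ro.from_rotvec(r).as_matrix()[:,2];n=np.array([-np.sin(q[0]),np.cos(q[0])]);print('lat',z[:2]@n,np.array(p)[:2]@n)
s=robot.read_state();print(s['tool_pos'],s['orientation'])
M=ori(HY,25,'y')
rel(loc(HE,HY,-.008,0,.008)-M[:,2]*.04,M,0)
rel(loc(HE,HY,-.008,0,.008),M,0)
```

```text
lat 3.2002292563856716e-05 0.05121516763847946
lat 0.055202164726348237 0.0738912362259185
[0.445 0.137 0.109] [-0.343  2.622  0.084]
i 0 shift [ 0.054 -0.012  0.341] turn [-0.005  0.04  -0.005] | mm 69.03891981271919 deg 3.6873197288962407 rows>= 1.3807783962543836
i 0 shift [ 0.066 -0.011  0.54 ] turn [-0.005  0.04  -0.005] | mm 108.90826663831568 deg 3.6873197288962407 rows>= 2.1781653327663135
```

jog_arm(
  rows=[
    [[0.02,0,0.1],[0,0.01,0]],
    [[0.04,-0.01,0.22],[0,0.03,0]],
    [[0.054,-0.012,0.34],[-0.005,0.04,-0.005]],
    [[0.054,-0.012,0.34],[-0.005,0.04,-0.005]],
  ],
)

```text
t: 1.6
tool_pos: [0.461, 0.1481, 0.0388]
orientation: [-0.357, 2.699, 0.092]
force: [-0.6, -0.6, -0.3]
opening: 0.0929
gripper_force: 0.0
```

Run:
```python
from h import *
import json
s=robot.read_state();print(s['t'],s['q'],s['tool_pos'])
M=ori(HY,25,'y');rel(loc(HE,HY,-.008,0,.008),M,0)
D=json.load(open('d.json'))
D.append((list(s['q'][:3]),list(s['tool_pos']),list(s['orientation'])));json.dump(D,open('d.json','w'))
A=[];b=[]
for q,p,r in D:
    z=Ro.from_rotvec(r).as_matrix()[:,2];u=np.array([np.cos(q[0]),np.sin(q[0])]);n=np.array([-u[1],u[0]]);f=q[1]+q[2]
    A+= [[1,0,np.sin(q[1]),np.sin(f),z[:2]@u,0],[0,1,np.cos(q[1]),np.cos(f),z[2],0],[0,0,0,0,z[:2]@n,1]];b+=[np.array(p)[:2]@u,p[2],np.array(p)[:2]@n]
x,res,rk,sv=np.linalg.lstsq(np.array(A),np.array(b),rcond=None)
print(x,np.array(A)@x-b)
```

```text
1.6 [ 0.159 -0.584  2.435  0.07   0.871 -1.709] [0.461 0.148 0.039]
i 0 shift [-0.035 -0.048  0.185] turn [ 0.005 -0.008 -0.006] | mm 38.77412550040517 deg 1.0272951303399571 rows>= 0.7754825100081033
[-0.003  0.249  0.367  0.551  0.401  0.051] [-0.002  0.001 -0.    -0.007  0.    -0.001  0.     0.     0.002  0.009
 -0.002 -0.001]
```

jog_arm(
  rows=[
    [[-0.015,-0.02,0.07],[0,-0.004,-0.003]],
    [[-0.03,-0.04,0.14],[0.005,-0.008,-0.006]],
    [[-0.035,-0.048,0.18],[0.005,-0.008,-0.006]],
    [[-0.035,-0.048,0.185],[0.005,-0.008,-0.006]],
  ],
)

```text
t: 2.0
tool_pos: [0.4865, 0.1457, 0.0124]
orientation: [-0.366, 2.677, 0.081]
force: [-0.1, -0.5, 0.7]
opening: 0.0928
gripper_force: 0.0
```

jog_arm(
  rows=[
    [[0,0,0],[0,0,0]],
    [[0,0,0],[0,0,0]],
    [[0,0,0],[0,0,0]],
    [[0,0,0],[0,0,0]],
    [[0,0,0],[0,0,0]],
  ],
  hand=1,
  squeeze=20,
)

```text
t: 2.5
tool_pos: [0.4871, 0.1455, 0.0129]
orientation: [-0.366, 2.675, 0.081]
force: [-0.7, -0.1, -0.2]
opening: 0.0575
gripper_force: 0.0
```

Run:
```python
from h import *
import json
s=robot.read_state();print(s['t'],s['q'],s['tool_pos'],s['opening'],s['gripper_force'],s['force'])
M=ori(HY,25,'y');rel(loc(HE,HY,-.008,0,.008),M,0)
D=json.load(open('d.json'))
D.append((list(s['q'][:3]),list(s['tool_pos']),list(s['orientation'])));json.dump(D,open('d.json','w'))
A=[];b=[]
for q,p,r in D[:2]+D[3:]:
    z=Ro.from_rotvec(r).as_matrix()[:,2];u=np.array([np.cos(q[0]),np.sin(q[0])]);f=q[1]+q[2]
    A+= [[1,0,np.sin(q[1]),np.sin(f),-np.cos(f)],[0,1,np.cos(q[1]),np.cos(f),np.sin(f)]];b+=[np.array(p)[:2]@u-.405*z[:2]@u,p[2]-.405*z[2]]
A=np.array(A);x=np.linalg.lstsq(A,np.array(b),rcond=None)[0]
print(x,A@x-b);print(np.linalg.lstsq(A[:,:4],np.array(b),rcond=None)[0],np.array(b))
```

```text
2.5 [ 0.147 -0.452  2.411  0.078  0.744 -1.741] [0.487 0.146 0.013] 0.057472805913748364 0.0 [-0.725 -0.133 -0.171]
i 0 shift [0.023 0.    0.016] turn [-0.     0.005  0.001] | mm 5.649610456459971 deg 0.4645906951760707 rows>= 0.11299220912919943
[ 0.002  0.313  0.366  0.552 -0.06 ] [ 0. -0. -0.  0.  0.  0. -0. -0.]
[-0.008  0.251  0.371  0.552] [0.598 0.589 0.267 0.465 0.314 0.408 0.33  0.379]
```

jog_arm(
  rows=[
    [[0.02,0,0.02],[0,0.005,0]],
    [[0.023,0,0.026],[0,0.005,0]],
    [[0.023,0,0.026],[0,0.005,0]],
  ],
  hand=-0.3,
)

```text
t: 2.8
tool_pos: [0.4846, 0.1449, 0.0051]
orientation: [-0.367, 2.685, 0.08]
force: [-0.4, -0.3, 0.2]
opening: 0.0603
gripper_force: 0.0
```

jog_arm(
  rows=[
    [[0,0,0],[0,0,0]],
    [[0,0,0],[0,0,0]],
    [[0,0,0],[0,0,0]],
    [[0,0,0],[0,0,0]],
    [[0,0,0],[0,0,0]],
  ],
  hand=1,
  squeeze=20,
)

```text
t: 3.3
tool_pos: [0.4851, 0.145, 0.0059]
orientation: [-0.367, 2.683, 0.08]
force: [0.3, 0.6, 0.2]
opening: 0.0249
gripper_force: 0.0
```

```bash
cat >> h.py <<'E'
def IK(p,M):
    # planar estimate: returns r,z of wrist, q2,q3 ; params fitted
    a,h,L1,L2,e,L6,lat=.002,.313,.366,.552,-.06,.405,.051
    w=p-L6*M[:,2];r=np.sqrt(w[0]**2+w[1]**2-lat**2)-a;z=w[2]-h
    Lf=np.hypot(L2,e);al=np.arctan2(e,L2);d=np.hypot(r,z)
    c=(d*d-L1*L1-Lf*Lf)/(2*L1*Lf)
    if abs(c)>1: return 'unreach',r,z,c
    g=np.arccos(c);q2=np.arctan2(r,z)-np.arctan2(Lf*np.sin(g),L1+Lf*np.cos(g))
    # forearm vec angle f - al' : vec = L2(sin f,cos f)+e(-cos f,sin f) -> angle from vertical f+atan2(-e,L2)
    return q2,g+al,'q2,q3'
E
python3 - <<'E'
from h import *
s=robot.read_state();print(s['t'],s['q'],s['tool_pos'],s['opening'],s['gripper_force'],s['force'])
R0=Ro.from_rotvec(s['orientation']).as_matrix();print('chk',IK(s['tool_pos'],R0))
for l in (20,25,30,35): print(l,IK(loc(TR,TY,-.02,0,.012),ori(TY,l,'y')),IK(loc(TR,TY,-.06,0,.09),ori(TY,l,'y')))
for l in (30,35,40,45,50,55):
  M=ori(TY,l,'x');N=ori(SY,l,'x')
  g=np.r_[TR,.125]+.019*M[:,2]; k=np.r_[SE,.246]+.019*N[:,2]
  print(l,'bar',IK(g,M),'up',IK(g+[0,0,.17],M),'seat',IK(k,N),IK(k+loc([0,0],SY,-.04,0,.04),N))
E
```

```text
3.3 [ 0.147 -0.436  2.411  0.077  0.735 -1.741] [0.485 0.145 0.006] 0.024911521172618113 0.0 [0.292 0.589 0.169]
chk (np.float64(-0.43662955512927715), np.float64(2.4104275971059526), 'q2,q3')
20 (np.float64(-0.2493415510760193), np.float64(2.230234042235642), 'q2,q3') (np.float64(-0.49538159107642055), np.float64(2.2585458865949275), 'q2,q3')
25 (np.float64(-0.3225179294006624), np.float64(2.315829681040581), 'q2,q3') (np.float64(-0.5900811085218591), np.float64(2.345009241396703), 'q2,q3')
30 (np.float64(-0.38853841672231515), np.float64(2.3984397127818595), 'q2,q3') (np.float64(-0.683945511275748), np.float64(2.4311485882016863), 'q2,q3')
35 (np.float64(-0.4441587482491627), np.float64(2.4768983157686306), 'q2,q3') (np.float64(-0.7762376575332748), np.float64(2.516810385125617), 'q2,q3')
30 bar (np.float64(-0.4636199843396147), np.float64(2.2583429619761675), 'q2,q3') up (np.float64(-0.5586525850811734), np.float64(2.010500501799251), 'q2,q3') seat (np.float64(-0.2829091632914422), np.float64(1.8976010000059584), 'q2,q3') (np.float64(-0.4156910109274258), np.float64(1.927844774891
[... 878 characters left out ...]
) (np.float64(-0.6676127573723402), np.float64(2.204908135213344), 'q2,q3')
50 bar (np.float64(-0.6959541347043356), np.float64(2.5673795226348024), 'q2,q3') up (np.float64(-0.8727876522993366), np.float64(2.3445161132680243), 'q2,q3') seat (np.float64(-0.5651891175847932), np.float64(2.2602710309655394), 'q2,q3') (np.float64(-0.7473479030802677), np.float64(2.29524104400909), 'q2,q3')
55 bar (np.float64(-0.7169993054388497), np.float64(2.631462345505357), 'q2,q3') up (np.float64(-0.9426196137695211), np.float64(2.426194857733781), 'q2,q3') seat (np.float64(-0.6194403457723563), np.float64(2.343557338503253), 'q2,q3') (np.float64(-0.8236881834899258), np.float64(2.3841709160528826), 'q2,q3')
```

Run:
```python
from h import *
w=cam('wrist');t=cam('top');s=robot.read_state();print(s['opening'],s['gripper_force'],s['t'])
m=np.zeros((480,800,3),np.uint8);m[:,:480]=cv2.resize(w['frame'],(480,360))[0:360].repeat(1,0) if False else 0
m[:360,:480]=cv2.resize(w['frame'],(480,360));m[:240,480:800]=cv2.resize(t['frame'][260:350,150:270],(320,240))
cv2.imwrite('pics/w2.png',m[:,:,::-1])
```

```text
0.017119128285843315 0.0 3.4
```

View pics/w2.png

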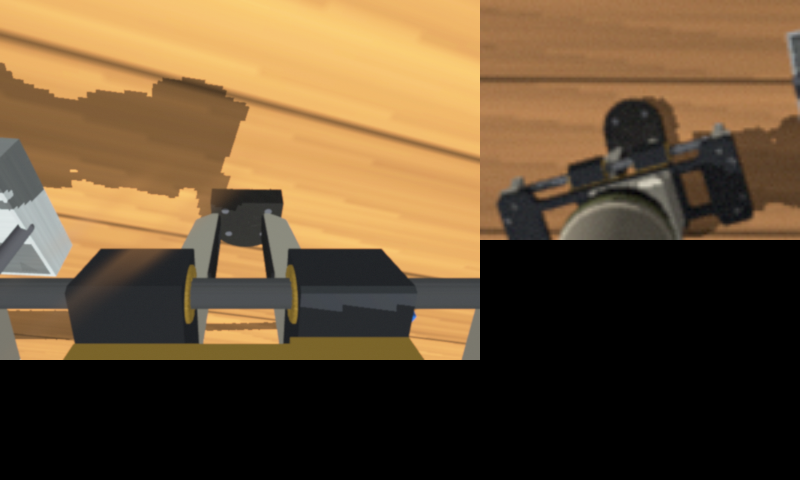

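The wrist view shows the fingertips at about (283,283) and (357,283) full-scale, overlapping the heel in view, while the top view shows the heel unmoved at (208,309). The fingers seem to have closed above it, so I'm checking the tip height.

Run:
```python
from h import *
w=cam('wrist');s=robot.read_state();p=s['tool_pos'];R0=Ro.from_rotvec(s['orientation']).as_matrix()
print(s['t'],p,s['opening'],s['force'])
print('tcp wrist px',proj(w,p), 'tip +y', proj(w,p+R0[:,1]*.015),proj(w,p-R0[:,1]*.015),'grasp',proj(w,p-R0[:,2]*.019))
print('heel corners',[proj(w,loc(HE,HY,x,y,.014)) for x,y in [(-.025,-.025),(-.025,.025),(.025,0)]])
print('at z+.02', proj(w,p+[0,0,.015]))
g=w['frame'];save(w,'pics/w3full.png')
c=cv2.resize(g[230:350,220:420],(800,480),interpolation=cv2.INTER_CUBIC);cv2.imwrite('pics/w3.png',c[:,:,::-1])
```

```text
3.45 [0.485 0.145 0.006] 0.013159040693763767 [-0.738  0.545  0.74 ]
tcp wrist px [321.147 276.427] tip +y [348.597 276.434] [293.697 276.42 ] grasp [321.16  290.581]
heel corners [array([271.48 , 263.718]), array([371.391, 263.906]), array([321.237, 324.417])]
at z+.02 [321.125 297.617]
```

View pics/w3.png

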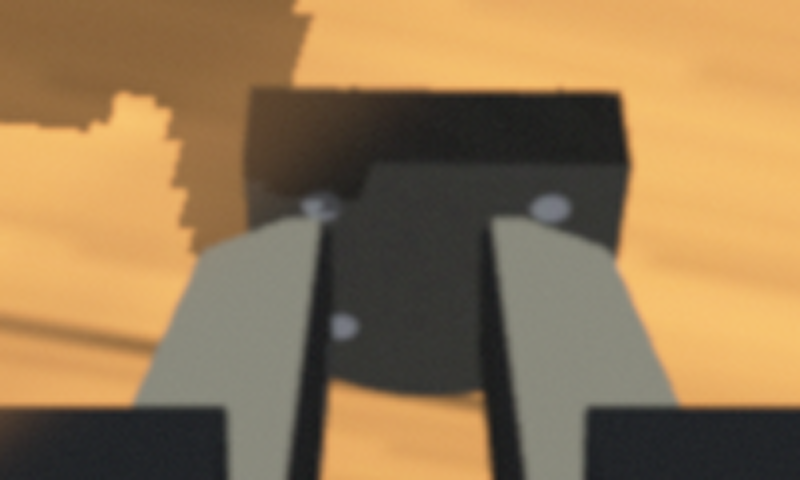

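The fingers have closed over the heel's top face with no force, so the real tips are higher than the state reports. I'll reopen, then lower in small steps while watching the force.

jog_arm(
  rows=[
    [[0,0,0],[0,0,0]],
    [[0,0,0],[0,0,0]],
    [[0,0,0],[0,0,0]],
    [[0,0,0],[0,0,0]],
    [[0,0,0],[0,0,0]],
  ],
  hand=-1,
)

```text
t: 3.95
tool_pos: [0.4851, 0.145, 0.0058]
orientation: [-0.367, 2.684, 0.08]
force: [-0.2, 0.6, 0.9]
opening: 0.0486
gripper_force: 0.0
```

jog_arm(
  rows=[
    [[0,0,0],[0,0,0]],
    [[0,0,0],[0,0,0]],
    [[0,0,0],[0,0,0]],
    [[0,0,0.01],[0,0,0]],
    [[0,0,0.02],[0,0,0]],
  ],
  hand=-1,
)

```text
t: 4.45
tool_pos: [0.4869, 0.1454, 0.0021]
orientation: [-0.367, 2.683, 0.08]
force: [0.6, 0.7, 0.3]
opening: 0.0887
gripper_force: 0.0
```

jog_arm(
  rows=[
    [[0,0,0.01],[0,0,0]],
    [[0,0,0.01],[0,0,0]],
  ],
)

```text
t: 4.65
tool_pos: [0.4873, 0.1456, -0.0001]
orientation: [-0.367, 2.684, 0.08]
force: [0.1, 0.3, -0.6]
opening: 0.0931
gripper_force: 0.0
```

jog_arm(
  rows=[
    [[0,0,0.01],[0,0,0]],
    [[0,0,0.02],[0,0,0]],
    [[0,0,0.02],[0,0,0]],
  ],
)

```text
t: 4.95
tool_pos: [0.489, 0.1461, -0.0036]
orientation: [-0.367, 2.684, 0.08]
force: [-0.1, -0.1, 0.8]
opening: 0.0929
gripper_force: 0.0
```

jog_arm(
  rows=[
    [[0,0,0.01],[0,0,0]],
    [[0,0,0.02],[0,0,0]],
    [[0,0,0.02],[0,0,0]],
  ],
)

```text
t: 5.25
tool_pos: [0.4906, 0.1465, -0.0072]
orientation: [-0.367, 2.684, 0.08]
force: [-0.0, 1.0, 0.6]
opening: 0.0929
gripper_force: 0.0
```

Run:
```python
from h import *
w=cam('wrist');s=robot.read_state();p=s['tool_pos'];R0=Ro.from_rotvec(s['orientation']).as_matrix()
print(s['t'],p,s['force'],s['opening'])
print('tcp',proj(w,p),'tips',proj(w,p+R0[:,1]*.0465),proj(w,p-R0[:,1]*.0465))
save(w,'pics/w4.png')
c=cv2.resize(w['frame'][220:370,180:460],(784,420),interpolation=cv2.INTER_CUBIC);cv2.imwrite('pics/w4c.png',c[:,:,::-1])
```

```text
5.3 [ 0.491  0.147 -0.007] [-0.284 -0.583 -0.532] 0.09291467696996898
tcp [321.212 276.576] tips [406.336 276.596] [236.083 276.557]
```

View pics/w4c.png

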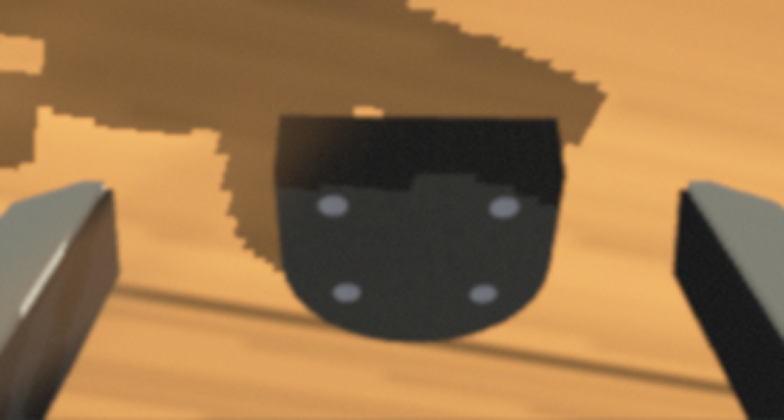

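Fully open (93 mm), the tips sit at about (217,286) and (425,286), scaled nearer than the heel, so they are still above it. I'll keep going straight down to contact.

jog_arm(
  rows=[
    [[0.0045,0,0.009],[0,0,0]],
    [[0.0085,0,0.018],[0,0,0]],
    [[0.0085,0,0.018],[0,0,0]],
  ],
)

```text
t: 5.6
tool_pos: [0.4904, 0.1465, -0.0113]
orientation: [-0.367, 2.684, 0.08]
force: [-0.2, -0.3, -0.5]
opening: 0.0931
gripper_force: 0.0
```

jog_arm(
  rows=[
    [[0.0045,0,0.009],[0,0,0]],
    [[0.0045,0,0.009],[0,0,0]],
  ],
)

```text
t: 5.8
tool_pos: [0.4905, 0.1465, -0.0132]
orientation: [-0.367, 2.684, 0.08]
force: [-0.3, 0.7, -0.7]
opening: 0.093
gripper_force: 0.0
```

jog_arm(
  rows=[
    [[0.0045,0,0.009],[0,0,0]],
    [[0.0045,0,0.009],[0,0,0]],
  ],
)

```text
t: 6.0
tool_pos: [0.4905, 0.1465, -0.0152]
orientation: [-0.367, 2.684, 0.08]
force: [0.5, 0.4, -0.6]
opening: 0.093
gripper_force: 0.0
```

Run:
```python
from h import *
T=cam('top');S=cam('scene');s=robot.read_state();p=s['tool_pos'];R0=Ro.from_rotvec(s['orientation']).as_matrix()
print(s['t'],p,s['force'],proj(T,p),proj(S,p))
for k in (-.0465,.0465): print(proj(T,p+k*R0[:,1]),proj(S,p+k*R0[:,1]))
a=cv2.resize(T['frame'][260:360,150:270],(384,320),interpolation=cv2.INTER_CUBIC)
b=cv2.resize(S['frame'][200:350,370:520],(400,400),interpolation=cv2.INTER_CUBIC)
m=np.zeros((400,800,3),np.uint8);m[:320,:384]=a;m[:,400:]=b
cv2.imwrite('pics/v5.png',m[:,:,::-1])
```

```text
6.1 [ 0.491  0.147 -0.015] [-0.725  0.827 -0.09 ] [210.294 309.77 ] [440.926 313.077]
[229.424 304.631] [423.427 313.925]
[191.104 314.925] [458.353 312.232]
```

View pics/v5.png

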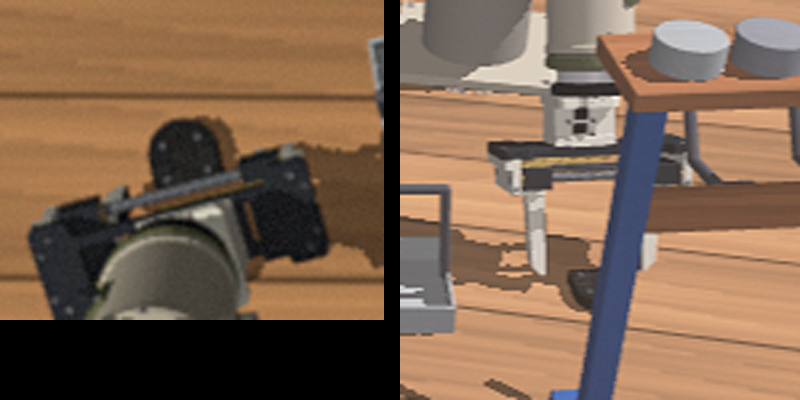

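The scene view shows the right fingertip at about (422.5,302.4), where the reported TCP would put it at (423.4,313.9). The real tips are short of the reported point, so I'll compute the offset.

Run:
```python
from h import *
s=robot.read_state();p=s['tool_pos'];R0=Ro.from_rotvec(s['orientation']).as_matrix();z=R0[:,2]
S=cam('scene');W=cam('wrist');print(p)
for k in (0,.02,.03,.035,.04,.05):
  q=p-k*z; q2=p+[0,0,k]
  f=lambda c,q,y:proj(c,q+y*R0[:,1])
  print(k,'S',f(S,q,-.0465),f(S,q2,-.0465),'W',f(W,q,-.0465),f(W,q,.0465),'| up',f(W,q2,-.0465),f(W,q2,.0465))
print('heel now',[proj(W,loc(HE,HY,x,y,.014)) for x,y in [(-.025,-.025),(-.025,.025),(.025,0)]])
g=W['frame'];save(W,'pics/w6.png')
r=(g.astype(int).max(2)<70).astype(np.uint8);r[:240]=0
# heel as dark blob in the middle columns
col=r[:,321];rows=np.where(col)[0];print(rows.min(),rows[rows<400].max() if len(rows) else None)
for y in range(255,300,6):
  x=np.where(r[y,240:400])[0]+240;print(y,x.min() if len(x) else None,x.max() if len(x) else None)
```

```text
[ 0.491  0.147 -0.015]
0 S [423.427 313.925] [423.427 313.925] W [236.104 276.18 ] [406.28  276.218] | up [236.104 276.18 ] [406.28  276.218]
0.02 S [423.368 306.449] [424.291 307.948] W [227.702 291.132] [414.716 291.172] | up [229.64  304.944] [412.691 304.983]
0.03 S [423.338 302.699] [424.729 304.917] W [222.845 299.775] [419.592 299.817] | up [226.027 321.022] [416.275 321.062]
0.035 S [423.324 300.821] [424.95  303.392] W [220.222 304.443] [422.226 304.486] | up [224.111 329.545] [418.174 329.585]
0.04 S [423.309 298.942] [425.172 301.859] W [217.455 309.368] [425.004 309.411] | up [222.118 338.417] [420.152 338.457]
0.05 S [423.279 295.177] [425.618 298.772] W [211.438 320.075] [431.045 320.12 ] | up [217.875 357.296] [424.36  357.337]
heel now [array([266.013, 287.218]), array([376.928, 287.422]), array([321.248, 349.82 ])]
274 381
255 None None
261 None None
267 None None
273 285 357
279 279 380
285 278 381
291 277 381
297 277 381
```

```bash
cat >> h.py <<'E'
K=.031
def true():
    s=robot.read_state();return s['tool_pos']-K*Ro.from_rotvec(s['orientation']).as_matrix()[:,2]
def relt(p,M,flip=None): rel(p+K*M[:,2],M,flip)
E
python3 - <<'E'
from h import *
M=ori(HY,25,'y');print(true(),robot.read_state()['force'])
relt(loc(HE,HY,-.006,0,.007),M,0)
for l in (35,40,45,50):
  M=ori(TY,l,'x');N=ori(SY,l,'x')
  g=np.r_[TR,.125]+(.017+K)*M[:,2]; k=np.r_[SE,.246]+(.017+K)*N[:,2]
  print(l,'bar',IK(g,M),'pre',IK(g-.08*M[:,2],M),'up',IK(g+[0,0,.17],M),'seat',IK(k,N),IK(k+loc([0,0],SY,-.06,0,.04),N))
E
```

```text
[0.478 0.143 0.013] [ 1.291  0.047 -1.011]
i 0 shift [-0.025  0.001  0.046] turn [-0.    -0.     0.001] | mm 10.538252298128803 deg 0.09546700141976354 rows>= 0.21076504596257603
35 bar (np.float64(-0.44033687536555277), np.float64(2.3233355939646314), 'q2,q3') pre (np.float64(-0.6869743801082191), np.float64(2.3544619695623767), 'q2,q3') up (np.float64(-0.5898216008156593), np.float64(2.1059042496235416), 'q2,q3') seat (np.float64(-0.2941305041472273), np.float64(1.9834387554183255), 'q2,q3') (np.float64(-0.5061916608059484), np.float64(2.0673286669643933), 'q2,q3')
40 bar (np.float64(-0.4907966250431661), np.float64(2.394945708699644), 'q2,q3') pre (np.float64(-0.7777002143712568), np.float64(2.447053442734584), 'q2,q3') up (np.float64(-0.661291559028262), np.float64(2.183951044014431), 'q2,q3') seat (np.float64(-0.35712074350300194), np.float64(2.0678974154769314), 'q2,q3') (np.float64(-0.5834543400224721), np.float64(2.1523899448322807), 'q2,q3')
45 bar (np.float64(-0.5302750859133922), np.float64(2.4624648421975457), 'q2,q3') pre (np.float64(-0.864317433479596), np.float64(2.5383885238892403), 'q2,q3') up (np.float64(-0.7293665512047245), np.float64(2.261197958025409), 'q2,q3') seat (np.float64(-0.414289360054771), np.float64(2.149614093831093), 'q2,q3') (np.float64(-0.658390070704607), np.float64(2.2365461656321357), 'q2,q3')
50 bar (np.float64(-0.5546114377094529), np.float64(2.524255113390488), 'q2,q3') pre (np.float64(-0.9443525480311517), np.float64(2.6278074698290497), 'q2,q3') up (np.float64(-0.7930162710559219), np.float64(2.337302106754777), 'q2,q3') seat (np.float64(-0.46403589682421575), np.float64(2.227944935560615), 'q2,q3') (np.float64(-0.7302031823323878), np.float64(2.319513864909895), 'q2,q3')
```

jog_arm(
  rows=[
    [[-0.013,0,0.023],[0,0,0]],
    [[-0.025,0,0.046],[0,0,0]],
    [[-0.025,0,0.046],[0,0,0]],
  ],
)

```text
t: 6.5
tool_pos: [0.499, 0.1488, -0.0216]
orientation: [-0.367, 2.684, 0.08]
force: [0.1, -0.2, 0.5]
opening: 0.0926
gripper_force: 0.0
```

jog_arm(
  rows=[
    [[0,0,0],[0,0,0]],
    [[0,0,0],[0,0,0]],
    [[0,0,0],[0,0,0]],
    [[0,0,0],[0,0,0]],
    [[0,0,0],[0,0,0]],
  ],
  hand=1,
  squeeze=20,
)

```text
t: 7.0
tool_pos: [0.4988, 0.1488, -0.021]
orientation: [-0.367, 2.683, 0.08]
force: [-0.9, 1.0, -0.2]
opening: 0.0575
gripper_force: 0.3
```

jog_arm(
  rows=[
    [[0,0,0],[0,0,0]],
    [[0,0,0],[0,0,0]],
    [[0,0,0],[0,0,0]],
  ],
)

```text
t: 7.3
tool_pos: [0.4988, 0.1488, -0.021]
orientation: [-0.367, 2.683, 0.08]
force: [-1.1, -0.2, 1.3]
opening: 0.0499
gripper_force: 20.0
```

Heel gripped at 49.9 mm with 20 N. Lifting it and heading for the tray.

Run:
```python
from h import *
M=ori(HY,25,'y');relt(loc(HE,HY,-.010,0,.095),M,0)
s=robot.read_state();R0=Ro.from_rotvec(s['orientation']).as_matrix()
N=ori(TY,25,'y');P=loc(HE,HY,-.010,0,.095)+K*M[:,2]
B=loc(TR,TY,-.065,0,.09)+K*N[:,2]
rel(B,N,0,P,M);print(IK(P,M),IK(B,N))
```

```text
i 0 shift [-0.168  0.    -0.407] turn [-0.    -0.     0.001] | mm 88.0091000959373 deg 0.09470705697205699 rows>= 1.7601820019187457
i 0 shift [ 0.33  -1.125 -0.126] turn [0.022 0.    0.046] | mm 235.8159491505311 deg 4.583662361046585 rows>= 4.716318983010622
(np.float64(-0.510794393444308), np.float64(2.338564576493187), 'q2,q3') (np.float64(-0.5219813268221154), np.float64(2.3555007854293577), 'q2,q3')
```

jog_arm(
  rows=[
    [[-0.03,0,-0.07],[0,0,0]],
    [[-0.07,0,-0.17],[0,0,0]],
    [[-0.12,0,-0.29],[0,0,0]],
    [[-0.155,0,-0.38],[0,0,0]],
    [[-0.168,0,-0.407],[0,0,0]],
  ],
)

```text
t: 7.8
tool_pos: [0.4966, 0.148, 0.0697]
orientation: [-0.366, 2.68, 0.08]
force: [0.8, -0.0, 0.4]
opening: 0.0495
gripper_force: 20.0
```

jog_arm(
  rows=[
    [[0.03,-0.1,-0.01],[0,0,0]],
    [[0.08,-0.27,-0.03],[0.005,0,0.01]],
    [[0.14,-0.47,-0.05],[0.01,0,0.02]],
    [[0.2,-0.67,-0.075],[0.015,0,0.03]],
    [[0.25,-0.85,-0.095],[0.018,0,0.035]],
  ],
)

```text
t: 8.3
tool_pos: [0.4884, -0.0318, 0.0622]
orientation: [-0.283, 2.693, 0.058]
force: [0.2, 0.0, -0.6]
opening: 0.0494
gripper_force: 20.0
```

Run:
```python
from h import *
s=robot.read_state();print(s['t'],s['opening'],s['gripper_force'],s['q'],true())
N=ori(TY,25,'y');relt(loc(TR,TY,-.065,0,.09),N,0)
B=loc(TR,TY,-.065,0,.09);
rel(loc(TR,TY,-.028,0,.045),N,0,B,N);rel(loc(TR,TY,-.020,0,.012),N,0,loc(TR,TY,-.028,0,.045),N)
```

```text
8.3 0.04944058591073247 19.978826344013214 [-0.364 -0.576  2.39   0.278  0.972 -2.26 ] [ 0.476 -0.034  0.09 ]
i 0 shift [ 0.06  -0.273 -0.025] turn [ 0.003 -0.     0.012] | mm 56.03567149330053 deg 1.1051694985571505 rows>= 1.1207134298660106
i 0 shift [-0.073  0.     0.282] turn [0. 0. 0.] | mm 58.258046654518026 deg 0.0 rows>= 1.1651609330903605
i 0 shift [0.033 0.    0.166] turn [0. 0. 0.] | mm 33.955853692699286 deg 0.0 rows>= 0.6791170738539857
```

jog_arm(
  rows=[
    [[0.02,-0.1,-0.01],[0.002,0,0.006]],
    [[0.045,-0.21,-0.02],[0.003,0,0.012]],
    [[0.06,-0.273,-0.025],[0.003,0,0.012]],
    [[0.06,-0.273,-0.025],[0.003,0,0.012]],
  ],
)

```text
t: 8.7
tool_pos: [0.4872, -0.0879, 0.0617]
orientation: [-0.254, 2.696, 0.057]
force: [-0.0, -0.5, -0.6]
opening: 0.0494
gripper_force: 20.0
```

jog_arm(
  rows=[
    [[-0.015,0,0.06],[0,0,0]],
    [[-0.035,0,0.14],[0,0,0]],
    [[-0.06,0,0.23],[0,0,0]],
    [[-0.073,0,0.282],[0,0,0]],
    [[-0.073,0,0.282],[0,0,0]],
  ],
)

```text
t: 9.2
tool_pos: [0.523, -0.0776, 0.0154]
orientation: [-0.259, 2.698, 0.061]
force: [0.9, 0.6, -0.1]
opening: 0.0496
gripper_force: 20.0
```

Run:
```python
from h import *
s=robot.read_state();print(s['t'],s['opening'],s['gripper_force'],s['q'],true())
N=ori(TY,25,'y');relt(loc(TR,TY,-.020,0,.012),N,0)
S=cam('scene');W=cam('wrist');save(W,'pics/w7.png')
m=np.zeros((400,800,3),np.uint8);m[:300,:400]=cv2.resize(W['frame'],(400,300));m[:,400:]=cv2.resize(S['frame'][230:340,300:410],(400,400),interpolation=cv2.INTER_CUBIC)
cv2.imwrite('pics/v7.png',m[:,:,::-1])
```

```text
9.2 0.049576678189189795 19.977346658706665 [-0.444 -0.312  2.3    0.347  0.829 -2.4  ] [ 0.51  -0.08   0.044]
i 0 shift [ 0.031 -0.017  0.159] turn [ 0.002 -0.002  0.   ] | mm 32.619207813931155 deg 0.2736864710942935 rows>= 0.6523841562786231
```

View pics/v7.png

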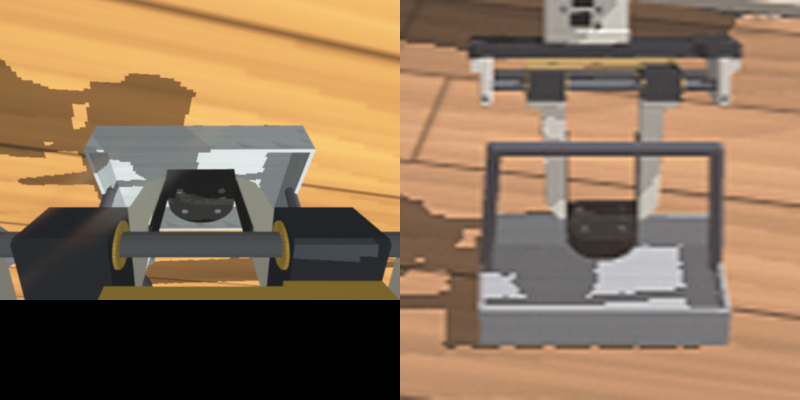

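The heel is held level inside the tray's mouth: wrist mosaic (200,195), scene mosaic (600,230), clear of the bar. Lowering it now.

jog_arm(
  rows=[
    [[0.008,-0.005,0.04],[0,0,0]],
    [[0.016,-0.01,0.08],[0.002,-0.002,0]],
    [[0.024,-0.015,0.12],[0.002,-0.002,0]],
    [[0.029,-0.017,0.15],[0.002,-0.002,0]],
    [[0.029,-0.017,0.15],[0.002,-0.002,0]],
  ],
)

```text
t: 9.8
tool_pos: [0.5313, -0.081, -0.0133]
orientation: [-0.256, 2.693, 0.055]
force: [-0.2, -0.2, -0.8]
opening: 0.0498
gripper_force: 20.0
```

jog_arm(
  rows=[
    [[0.004,0,0.009],[0,0,0]],
    [[0.004,0,0.009],[0,0,0]],
  ],
)

```text
t: 10.0
tool_pos: [0.5322, -0.0813, -0.0138]
orientation: [-0.256, 2.692, 0.054]
force: [-0.5, -0.0, -0.2]
opening: 0.0498
gripper_force: 20.0
```

jog_arm(
  rows=[
    [[0.0045,0,0.009],[0,0,0]],
    [[0.0045,0,0.009],[0,0,0]],
  ],
)

```text
t: 10.2
tool_pos: [0.5321, -0.0813, -0.0158]
orientation: [-0.256, 2.691, 0.054]
force: [0.3, 0.4, -0.9]
opening: 0.0498
gripper_force: 20.0
```

jog_arm(
  rows=[
    [[0.004,0,0.009],[0,0,0]],
    [[0.004,0,0.009],[0,0,0]],
  ],
)

```text
t: 10.4
tool_pos: [0.5321, -0.0813, -0.0179]
orientation: [-0.256, 2.692, 0.054]
force: [0.2, -0.1, -0.9]
opening: 0.0495
gripper_force: 20.0
```

jog_arm(
  rows=[
    [[0,0,0],[0,0,0]],
    [[0,0,0],[0,0,0]],
    [[0,0,0],[0,0,0]],
    [[0,0,0],[0,0,0]],
    [[0,0,0],[0,0,0]],
  ],
  hand=-0.6,
)

```text
t: 10.9
tool_pos: [0.5322, -0.0813, -0.0177]
orientation: [-0.256, 2.691, 0.054]
force: [-0.1, -0.7, -0.2]
opening: 0.0744
gripper_force: 0.0
```

jog_arm(
  rows=[
    [[0,0,-0.08],[0,0,0]],
    [[0,0,-0.2],[0,0,0]],
    [[0,0,-0.4],[0,0,0]],
    [[0,0,-0.58],[0,0,0]],
    [[0,0,-0.7],[0,0,0]],
  ],
)

```text
t: 11.4
tool_pos: [0.4737, -0.0927, 0.1116]
orientation: [-0.256, 2.689, 0.051]
force: [1.1, -1.3, 0.3]
opening: 0.0743
gripper_force: 0.0
```

Run:
```python
from h import *
s=robot.read_state();print(s['t'],s['opening'],s['gripper_force'],s['q'],s['tool_pos'],true())
l=45
M=ori(TY,l,'x');N=ori(SY,l,'x')
for l in (43,45):
  M=ori(TY,l,'x');g=np.r_[TR,.125]+(.013+K)*M[:,2]
  print(l,IK(g,M),IK(g+loc([0,0],TY,-.015,0,.035),M),IK(g+loc([0,0],TY,-.03,0,.06),M))
  relt(np.r_[TR,.125]+.013*M[:,2]+loc([0,0],TY,-.03,0,.06),M,0)
  relt(np.r_[TR,.125]+.013*M[:,2]+loc([0,0],TY,-.03,0,.06),M,1)
# heel & bar now
W=cam('wrist');T=cam('top');S=cam('scene')
import pickle;pickle.dump(dict(W=W,T=T,S=S),open('c1.pkl','wb'))
g=W['frame'];save(W,'pics/w8.png')
```

```text
11.4 0.07425117151319946 0.0 [-0.549 -0.637  2.335  0.32   1.125 -2.402] [ 0.474 -0.093  0.112] [ 0.461 -0.095  0.14 ]
43 (np.float64(-0.532356798347501), np.float64(2.4405200574799304), 'q2,q3') (np.float64(-0.6543240834932842), np.float64(2.4458261385694833), 'q2,q3') (np.float64(-0.7475420721101858), np.float64(2.45082277270387), 'q2,q3')
i 0 shift [-0.386  0.011 -0.045] turn [-0.157 -0.152  0.992] | mm 77.81252247906501 deg 91.46020117438646 rows>= 10.64728768037095
i 1 shift [-0.386  0.011 -0.045] turn [ 0.152 -0.157 -0.99 ] | mm 77.81252247906501 deg 91.26075936557524 rows>= 10.624069774805033
45 (np.float64(-0.5474259519847291), np.float64(2.4674349480631865), 'q2,q3') (np.float64(-0.6754625315688647), np.float64(2.47454836951677), 'q2,q3') (np.float64(-0.7728960490335739), np.float64(2.4805537262009856), 'q2,q3')
i 0 shift [-0.394  0.011 -0.048] turn [-0.174 -0.17   0.99 ] | mm 79.31461995585609 deg 91.78524620955027 rows>= 10.685127614615864
i 1 shift [-0.394  0.011 -0.048] turn [ 0.17  -0.174 -0.988] | mm 79.31461995585609 deg 91.5779834733463 rows>= 10.660999240203294
```

jog_arm(
  rows=[
    [[-0.06,0,-0.01],[-0.014,-0.014,0.08]],
    [[-0.16,0.005,-0.02],[-0.03,-0.03,0.17]],
    [[-0.27,0.008,-0.035],[-0.046,-0.045,0.26]],
    [[-0.36,0.011,-0.045],[-0.062,-0.061,0.353]],
    [[-0.394,0.011,-0.048],[-0.078,-0.077,0.446]],
  ],
)

```text
t: 12.05
tool_pos: [0.5403, -0.0768, 0.1504]
orientation: [0.646, 2.524, 0.43]
force: [0.6, 0.5, -0.3]
opening: 0.0746
gripper_force: 0.0
```

jog_arm(
  rows=[
    [[0,0,0],[-0.016,-0.015,0.09]],
    [[0,0,0],[-0.031,-0.031,0.178]],
    [[0,0,0],[-0.047,-0.046,0.267]],
    [[0,0,0],[-0.062,-0.061,0.356]],
    [[0,0,0],[-0.078,-0.077,0.446]],
  ],
)

```text
t: 12.55
tool_pos: [0.5387, -0.0769, 0.1486]
orientation: [1.458, 2.076, 0.747]
force: [-0.2, -0.7, -0.6]
opening: 0.0745
gripper_force: 0.0
```

Run:
```python
from h import *
import pickle
s=robot.read_state();print(s['t'],s['opening'],s['q'],s['tool_pos'],true())
M=ori(TY,45,'x');b=np.r_[TR,.125]+.013*M[:,2]
relt(b+loc([0,0],TY,-.03,0,.06),M,0)
rel(b,M,0,b+loc([0,0],TY,-.03,0,.06),M)
d=pickle.load(open('c0.pkl','rb'));c=pickle.load(open('c1.pkl','rb'))
a=cv2.cvtColor(d['scene']['frame'],6)[:,:,None] if False else d['scene']['frame'];e=c['S']['frame']
# tray front wall moved?
for (x0,y0,w,h) in [(318,302,76,24),(320,268,74,10)]:
    r=cv2.matchTemplate(e[y0-12:y0+h+12,x0-12:x0+w+12],a[y0:y0+h,x0:x0+w],cv2.TM_CCOEFF_NORMED);_,v,_,l=cv2.minMaxLoc(r);print('tray shift',l[0]-12,l[1]-12,v)
# heel in scene c1: black pixels inside tray box
g=e.astype(int).max(2);m=(g<50).astype(np.uint8);m[:270]=0;m[335:]=0;m[:,:315]=0;m[:,400:]=0
n,L,st,ce=cv2.connectedComponentsWithStats(m)
for i in range(1,n):
    if st[i,4]>25:
        p=onz(c['S'],*ce[i],.012);dx=p[:2]-TR;ct,sn=np.cos(TY),np.sin(TY);print(st[i],ce[i],p,'tray xy',ct*dx[0]+sn*dx[1],-sn*dx[0]+ct*dx[1])
```

```text
12.55 0.0744962690930076 [-0.659 -0.714  2.444  0.683  0.996 -1.264] [ 0.539 -0.077  0.149] [ 0.518 -0.082  0.171]
i 0 shift [-0.007  0.018 -0.018] turn [-0.019 -0.017  0.093] | mm 5.342490372309731 deg 8.689901352789553 rows>= 1.0116299595796918
i 0 shift [-0.    -0.106  0.318] turn [0. 0. 0.] | mm 67.08203932499369 deg 0.0 rows>= 1.3416407864998736
tray shift 0 0 0.5264112949371338
tray shift 0 0 0.6166641712188721
```

jog_arm(
  rows=[
    [[-0.003,0.009,-0.009],[-0.009,-0.008,0.045]],
    [[-0.007,0.018,-0.018],[-0.019,-0.017,0.093]],
    [[-0.007,0.018,-0.018],[-0.019,-0.017,0.093]],
  ],
)

```text
t: 12.85
tool_pos: [0.539, -0.0774, 0.154]
orientation: [1.602, 1.951, 0.804]
force: [-0.2, 0.9, 0.6]
opening: 0.0744
gripper_force: 0.0
```

Run:
```python
from h import *
import pickle
s=robot.read_state();print(s['t'],s['opening'],s['q'],s['tool_pos'],true())
M=ori(TY,45,'x');b=np.r_[TR,.125]+.013*M[:,2]
relt(b+loc([0,0],TY,-.008,0,.018),M,0)
relt(b,M,0)
S=cam('scene');W=cam('wrist');save(W,'pics/w9.png');save(S,'pics/s9.png')
e=S['frame']
for th in (60,80):
  m=(e.astype(int).max(2)<th).astype(np.uint8);m[:270]=0;m[335:]=0;m[:,:322]=0;m[:,388:]=0
  n,L,st,ce=cv2.connectedComponentsWithStats(m)
  for i in range(1,n):
    if st[i,4]>20:
        p=onz(S,*ce[i],.014);dx=p[:2]-TR;ct,sn=np.cos(TY),np.sin(TY);print(th,st[i],ce[i],'tray xy',ct*dx[0]+sn*dx[1],-sn*dx[0]+ct*dx[1])
# fingertips wrt the bar in scene: expected
s=robot.read_state();R0=Ro.from_rotvec(s['orientation']).as_matrix();t=true()
for k in (.037,-.037): print('tip S',proj(S,t+k*R0[:,1]),'W',proj(W,t+k*R0[:,1]))
print('bar W',[proj(W,loc(TR,TY,0,y,.125)) for y in (-.05,0,.05)],'S',proj(S,np.r_[TR,.125]))
g=cv2.cvtColor(e,cv2.COLOR_RGB2GRAY); print('col355 rows 225..305',g[225:305:2,355])
print('expected heel px S',proj(S,loc(TR,TY,-.014,0,.017)))
```

```text
12.85 0.07443546874159145 [-0.661 -0.773  2.482  0.696  0.979 -1.122] [ 0.539 -0.077  0.154] [ 0.518 -0.082  0.176]
i 0 shift [-0.002 -0.071  0.227] turn [-0.001 -0.001  0.003] | mm 47.51982346087107 deg 0.31036796880882095 rows>= 0.9503964692174214
i 0 shift [-0.002 -0.106  0.319] turn [-0.001 -0.001  0.003] | mm 67.1889352969338 deg 0.31036796880882095 rows>= 1.3437787059386759
60 [344 306  18   7  84] [353.   309.06] tray xy 0.016227475093483722 -0.0024250282570980114
80 [322 270  66  34 201] [351.662 281.736] tray xy -0.10270212782296521 -0.001030264355546328
80 [344 297  19  17 248] [352.875 304.851] tray xy -0.0007947644372136716 -0.002015470662599081
tip S [356.255 243.485] W [401.389 301.432]
tip S [354.28  250.643] W [243.874 301.569]
bar W [array([286.512, 338.613]), array([285.135, 264.06 ]), array([283.579, 179.833])] S [354.98  269.563]
col355 rows 225..305 [218 217 217 217 217 217 221 145 149 118  69  68  68 131 149 119 164 162
 169 168 175 167 107  81 188 174 175 166 159 163 156 169 132 118 116 118
  74  75  68  66]
expected heel px S [353.463 300.755]
```

Run:
```python
from h import *
g=cv2.imread('pics/w9.png',0)
for r in (140,180,220): print(r,list(g[r,230:420:4]))
```

```text
140 [np.uint8(94), np.uint8(91), np.uint8(94), np.uint8(93), np.uint8(101), np.uint8(103), np.uint8(104), np.uint8(128), np.uint8(154), np.uint8(133), np.uint8(134), np.uint8(137), np.uint8(61), np.uint8(82), np.uint8(92), np.uint8(91), np.uint8(113), np.uint8(139), np.uint8(144), np.uint8(143), np.uint8(134), np.uint8(115), np.uint8(122), np.uint8(149), np.uint8(151), np.uint8(154), np.uint8(151), np.uint8(142), np.uint8(81), np.uint8(82), np.uint8(81), np.uint8(78), np.uint8(78), np.uint8(77), np.uint8(74), np.uint8(73), np.uint8(71), np.uint8(73), np.uint8(77), np.uint8(90), np.uint8(146), np.uint8(121), np.uint8(142), np.uint8(140), np.uint8(143), np.uint8(142), np.uint8(145), np.uint8(147)]
180 [np.uint8(176), np.uint8(175), np.uint8(173), np.uint8(139), np.uint8(102), np.uint8(101), np.uint8(104), np.uint8(97), np.uint8(172), np.uint8(133), np.uint8(139), np.uint8(135), np.uint8(59), np.uint8(80), np.uint8(90), np.uint8(92), np.uint8(114), np.uint8(141), np.uint8(77), np.uint8(112), np.uint8(96), np.uint8(138), np.uint8(150), np.uint8(154), np.uint8(152), np.uint8(148), np.uint
[... 320 characters left out ...]
int8(175), np.uint8(177), np.uint8(174), np.uint8(172), np.uint8(101), np.uint8(102), np.uint8(102), np.uint8(93), np.uint8(152), np.uint8(142), np.uint8(137), np.uint8(143), np.uint8(77), np.uint8(74), np.uint8(89), np.uint8(92), np.uint8(103), np.uint8(139), np.uint8(130), np.uint8(102), np.uint8(138), np.uint8(149), np.uint8(151), np.uint8(150), np.uint8(146), np.uint8(140), np.uint8(141), np.uint8(151), np.uint8(122), np.uint8(81), np.uint8(82), np.uint8(81), np.uint8(78), np.uint8(74), np.uint8(74), np.uint8(75), np.uint8(73), np.uint8(64), np.uint8(72), np.uint8(127), np.uint8(144), np.uint8(148), np.uint8(146), np.uint8(146), np.uint8(142), np.uint8(144), np.uint8(144), np.uint8(139)]
```

The wrist image puts the bar at column 286 on row 180, against a predicted 283.6, so it is within about 1 mm. Approaching the bar now.

jog_arm(
  rows=[
    [[0,-0.03,0.04],[0,0,0]],
    [[0,-0.06,0.12],[0,0,0.003]],
    [[-0.002,-0.09,0.21],[0,0,0.003]],
    [[-0.002,-0.106,0.28],[0,0,0.003]],
    [[-0.002,-0.106,0.319],[0,0,0.003]],
  ],
)

```text
t: 13.45
tool_pos: [0.5687, -0.0723, 0.0931]
orientation: [1.605, 1.95, 0.804]
force: [-0.2, -0.3, -0.5]
opening: 0.0746
gripper_force: 0.0
```

jog_arm(
  rows=[
    [[0,0,0],[0,0,0]],
    [[0,0,0],[0,0,0]],
  ],
)

```text
t: 13.65
tool_pos: [0.5691, -0.0726, 0.0953]
orientation: [1.604, 1.949, 0.805]
force: [0.5, 0.4, 0.7]
opening: 0.0742
gripper_force: 0.0
```

Run:
```python
from h import *
s=robot.read_state();print(s['t'],s['opening'],s['q'],s['tool_pos'],true(),s['force'])
M=ori(TY,45,'x');b=np.r_[TR,.125]+.013*M[:,2];relt(b,M,0)
W=cam('wrist');save(W,'pics/w10.png');print([proj(W,loc(TR,TY,0,y,.125)) for y in (-.05,0,.05)])
g=cv2.cvtColor(W['frame'],cv2.COLOR_RGB2GRAY)
for r in (120,180,220): print(r,g[r,280:360:2].tolist())
```

```text
13.65 0.07417741468517601 [-0.589 -0.546  2.467  0.79   0.775 -1.238] [ 0.569 -0.073  0.095] [ 0.548 -0.077  0.117] [0.508 0.432 0.657]
i 0 shift [ 0.003 -0.006  0.003] turn [-0.    -0.001  0.002] | mm 1.5393795308636935 deg 0.20865757523671663 rows>= 0.030787590617273868
[array([318.556, 407.106]), array([318.776, 311.724]), array([319.034, 199.157])]
120 [77, 77, 78, 78, 79, 81, 80, 80, 80, 82, 82, 84, 83, 83, 84, 84, 83, 83, 90, 98, 104, 106, 110, 111, 117, 139, 146, 142, 139, 131, 108, 105, 144, 157, 157, 158, 162, 162, 163, 163]
180 [147, 142, 147, 150, 149, 146, 146, 145, 147, 150, 148, 148, 146, 144, 112, 55, 60, 69, 79, 86, 91, 96, 97, 99, 99, 96, 90, 109, 139, 152, 156, 160, 162, 163, 161, 161, 159, 157, 153, 148]
220 [171, 149, 147, 146, 145, 147, 150, 150, 150, 148, 146, 142, 137, 138, 116, 71, 72, 81, 88, 94, 98, 102, 103, 104, 104, 102, 105, 142, 156, 161, 162, 161, 160, 160, 159, 155, 151, 148, 148, 157]
```

jog_arm(
  rows=[
    [[0,0,0],[0,0,0]],
    [[0,0,0],[0,0,0]],
    [[0,0,0],[0,0,0]],
    [[0,0,0],[0,0,0]],
    [[0,0,0],[0,0,0]],
  ],
  hand=1,
  squeeze=45,
)

```text
t: 14.2
tool_pos: [0.5695, -0.0731, 0.0965]
orientation: [1.603, 1.947, 0.805]
force: [0.6, -0.2, -0.4]
opening: 0.0388
gripper_force: 0.0
```

jog_arm(
  rows=[
    [[0,0,0],[0,0,0]],
    [[0,0,0],[0,0,0]],
    [[0,0,0],[0,0,0]],
    [[0,0,0],[0,0,0]],
    [[0,0,0],[0,0,0]],
  ],
)

```text
t: 14.7
tool_pos: [0.5693, -0.073, 0.096]
orientation: [1.603, 1.948, 0.805]
force: [-2.8, 0.2, -0.1]
opening: 0.0085
gripper_force: 45.0
```

Run:
```python
from h import *
s=robot.read_state();print(s['t'],s['opening'],s['gripper_force'],s['tool_pos'],s['force'],s['wrist_torque'])
l=45;M=ori(TY,l,'x');N=ori(SY,l,'x')
P0=s['tool_pos'];Q=Ro.from_rotvec(s['orientation']).as_matrix()
off=.013+K
g=lambda o,yaw,x,y,z,R:loc(o,yaw,x,y,z)+off*R[:,2]
wp=[('up',g(TR,TY,-.03,0,.30,M),M),('mid',None,None),('pre',g(SE,SY,-.075,0,.290,N),N),('over',g(SE,SY,-.026,0,.287,N),N),('beh',g(SE,SY,-.005,0,.284,N),N),('seat',g(SE,SY,-.005,0,.246,N),N)]
p,q=P0,Q
for n,t,R in wp:
    if t is None: continue
    print(n);rel(t,R,0,p,q);print(IK(t,R));p,q=t,R
```

```text
14.7 0.008540156815461945 45.0010871887207 [ 0.569 -0.073  0.096] [-2.808  0.175 -0.107] [-0.214  0.574 -0.056]
up
i 0 shift [ 0.003  0.504 -0.719] turn [ 0.    -0.     0.002] | mm 175.58940052384833 deg 0.19287713214068017 rows>= 3.5117880104769665
(np.float64(-0.8383623034198835), np.float64(2.305339831637132), 'q2,q3')
pre
i 0 shift [1.42  0.232 0.303] turn [ 0.     0.035 -0.035] | mm 294.06035869422146 deg 4.469070802020421 rows>= 5.881207173884429
(np.float64(-0.7293676492294576), np.float64(2.2651195007486513), 'q2,q3')
over
i 0 shift [0.    0.163 0.184] turn [0. 0. 0.] | mm 49.0917508345342 deg 0.0 rows>= 0.981835016690684
(np.float64(-0.5467854417363585), np.float64(2.160032604789706), 'q2,q3')
beh
i 0 shift [-0.     0.064  0.085] turn [0. 0. 0.] | mm 21.213203435596597 deg 0.0 rows>= 0.4242640687119319
(np.float64(-0.47277851590470377), np.float64(2.115634178966388), 'q2,q3')
seat
i 0 shift [ 0.    -0.134  0.134] turn [0. 0. 0.] | mm 37.99999999999998 deg 0.0 rows>= 0.7599999999999996
(np.float64(-0.44371906607720457), np.float64(2.1654010170634437), 'q2,q3')
```

jog_arm(
  rows=[
    [[0,0.02,-0.02],[0,0,0]],
    [[0,0.06,-0.07],[0,0,0]],
    [[0,0.12,-0.15],[0,0,0]],
    [[0,0.19,-0.25],[0,0,0]],
    [[0,0.26,-0.36],[0,0,0]],
  ],
)

```text
t: 15.2
tool_pos: [0.5542, -0.0749, 0.1831]
orientation: [1.606, 1.95, 0.805]
force: [0.4, 0.2, -3.9]
opening: 0.0089
gripper_force: 45.0
```

jog_arm(
  rows=[
    [[0,0.07,-0.1],[0,0,0]],
    [[0,0.14,-0.2],[0,0,0]],
    [[0,0.2,-0.29],[0,0,0]],
    [[0.003,0.235,-0.345],[0,0,0.002]],
    [[0.003,0.244,-0.36],[0,0,0.002]],
  ],
)

```text
t: 15.7
tool_pos: [0.5391, -0.0781, 0.2707]
orientation: [1.605, 1.944, 0.806]
force: [0.2, 0.2, -4.8]
opening: 0.0088
gripper_force: 45.0
```

```bash
cat >> h.py <<'E'
OFF=ori(TY,45,'x').T@(np.array([.5693,-.073,.096])-np.r_[TR,.125]); OFF[1]=0; OFF[0]=0
def bar(o,yaw,x,z,R): return loc(o,yaw,x,0,z)+R@OFF
E
python3 - <<'E'
from h import *
s=robot.read_state();print(OFF,s['t'],s['opening'],s['gripper_force'],s['tool_pos'],s['force'],s['wrist_torque'],s['q'])
N=ori(SY,45,'x');rel(bar(SE,SY,-.075,.29,N),N,0)
# tray level check in scene: bar and rim
S=cam('scene');save(S,'pics/s11.png');Q=Ro.from_rotvec(s['orientation']).as_matrix();b=s['tool_pos']-Q@OFF;print('bar',b)
print('exp px bar',proj(S,b),'bottom front edge',proj(S,b+[.054,.01,-.125]),'rim',proj(S,b+[.054,.01,-.095]))
g=cv2.cvtColor(S['frame'],cv2.COLOR_RGB2GRAY);u=int(proj(S,b)[0]);print(u,g[150:290:2,u-8].tolist())
E
```

```text
[0.    0.    0.043] 15.7 0.008775790533030335 44.99927043914795 [ 0.539 -0.078  0.271] [ 0.192  0.183 -4.815] [-0.248  0.921  0.035] [-0.663 -0.843  2.308  0.617  1.171 -0.95 ]
i 0 shift [1.422 0.226 0.303] turn [ 0.001  0.036 -0.035] | mm 294.1695981035734 deg 4.479773390124228 rows>= 5.883391962071467
bar [ 0.509 -0.084  0.301]
exp px bar [356.596 199.166] bottom front edge [355.874 257.723] rim [356.285 246.795]
356 [224, 228, 122, 117, 167, 85, 51, 48, 48, 54, 55, 54, 162, 199, 196, 153, 141, 152, 136, 172, 171, 163, 158, 153, 100, 77, 67, 92, 93, 91, 93, 89, 93, 91, 97, 97, 98, 97, 117, 120, 119, 121, 57, 65, 63, 68, 63, 51, 48, 162, 122, 121, 120, 119, 119, 160, 170, 177, 168, 181, 184, 182, 176, 177, 169, 161, 166, 156, 172, 168]
```

Tray lifted level: the bar is at row ~200 and the bottom edge at ~258, as predicted. The heel is in it and the load is 4.8 N. Carrying it to the rack.

jog_arm(
  rows=[
    [[0.05,0.008,0.01],[0,0,0]],
    [[0.16,0.025,0.035],[0,0.004,-0.004]],
    [[0.32,0.05,0.07],[0,0.008,-0.008]],
    [[0.5,0.08,0.105],[0,0.012,-0.012]],
    [[0.68,0.108,0.145],[0,0.017,-0.017]],
  ],
)

```text
t: 16.25
tool_pos: [0.5556, 0.0636, 0.2616]
orientation: [1.579, 1.987, 0.818]
force: [0.2, -0.1, -4.8]
opening: 0.0088
gripper_force: 45.0
```

jog_arm(
  rows=[
    [[0.18,0.028,0.04],[0,0.004,-0.004]],
    [[0.35,0.055,0.075],[0,0.008,-0.008]],
    [[0.5,0.08,0.105],[0,0.012,-0.012]],
    [[0.6,0.096,0.127],[0,0.016,-0.015]],
    [[0.66,0.105,0.14],[0,0.018,-0.017]],
  ],
)

```text
t: 16.75
tool_pos: [0.5581, 0.2013, 0.2556]
orientation: [1.544, 2.029, 0.833]
force: [0.1, -0.2, -4.8]
opening: 0.0085
gripper_force: 45.0
```

Run:
```python
from h import *
s=robot.read_state();print(s['t'],s['opening'],s['tool_pos'],s['force'],s['q'])
N=ori(SY,45,'x');rel(bar(SE,SY,-.075,.29,N),N,0)
rel(bar(SE,SY,-.045,.292,N),N,0)
T=cam('top');S=cam('scene');W=cam('wrist')
for c,n in ((T,'t12'),(S,'s12'),(W,'w12')): save(c,f'pics/{n}.png')
# tips from both original views
import pickle;d=pickle.load(open('c0.pkl','rb'))
for a,y in (((127.5,259),.042),((169,248),-.042)):
    print('tip model S',proj(d['scene'],loc(SE,SY,-.026,y,.265)),'T',proj(d['top'],loc(SE,SY,-.026,y,.265)),'low S',proj(d['scene'],loc(SE,SY,-.004,y,.235)))
e=d['scene']['frame'].astype(int).max(2)
for r in range(238,264,4): print(r,e[r,468:535].tolist()) if r in (246,254,258) else 0
```

```text
16.75 0.008496376081201157 [0.558 0.201 0.256] [ 0.122 -0.22  -4.773] [ 0.245 -0.756  2.284  0.028  0.837 -0.035]
i 0 shift [0.066 0.03  0.001] turn [-0.006 -0.003  0.   ] | mm 14.501924073715736 deg 0.5799288547947045 rows>= 0.2900384814743147
i 0 shift [0.065 0.144 0.099] turn [-0.006 -0.003  0.   ] | mm 37.37863033329831 deg 0.5799288547947045 rows>= 0.7475726066659661
tip model S [515.228 239.261] T [127.188 258.451] low S [516.632 256.944]
tip model S [475.937 240.799] T [169.485 247.493] low S [477.216 258.563]
246 [114, 124, 178, 190, 185, 182, 179, 182, 141, 70, 82, 97, 114, 132, 148, 144, 144, 143, 150, 159, 169, 181, 191, 201, 210, 214, 218, 220, 221, 220, 219, 219, 218, 216, 216, 215, 216, 215, 215, 215, 214, 214, 214, 215, 214, 215, 217, 185, 108, 72, 85, 100, 121, 186, 219, 215, 215, 215, 216, 216, 214, 210, 206, 202, 201, 204, 203]
254 [171, 217, 213, 209, 209, 209, 209, 210, 178, 107, 74, 89, 108, 136, 182, 201, 198, 196, 194, 193, 191, 190, 188, 186, 189, 195, 197, 195, 194, 194, 192, 191, 191, 188, 186, 187, 185, 184, 185, 183, 184, 184, 183, 184, 184, 185, 184, 188, 153, 81, 76, 90, 109, 130, 167, 182, 182, 183, 184, 183, 184, 185, 185, 187, 190, 191, 190]
258 [208, 200, 197, 196, 196, 197, 196, 197, 181, 127, 71, 88, 104, 124, 162, 190, 186, 184, 184, 186, 188, 190, 189, 188, 186, 186, 186, 187, 189, 189, 191, 191, 193, 196, 198, 199, 200, 202, 204, 203, 206, 205, 203, 202, 202, 202, 201, 203, 173, 102, 66, 76, 86, 104, 134, 178, 194, 189, 187, 189, 189, 188, 189, 189, 190, 189, 190]
```

```bash
cat >> h.py <<'E'
SE=np.array([.604,.229])
E
python3 - <<'E'
from h import *
N=ori(SY,45,'x')
rel(bar(SE,SY,-.045,.292,N),N,0)
p=bar(SE,SY,-.045,.292,N)
for x,z in ((-.026,.292),(-.006,.288),(-.006,.262),(-.006,.248),(-.006,.244)):
    t=bar(SE,SY,x,z,N);rel(t,N,0,p,N);p=t
E
```

```text
i 0 shift [0.08  0.152 0.109] turn [-0.006 -0.002 -0.   ] | mm 40.729732359452605 deg 0.5469018563837064 rows>= 0.8145946471890521
i 0 shift [0.    0.067 0.067] turn [0. 0. 0.] | mm 18.999999999999922 deg 0.0 rows>= 0.37999999999999845
i 0 shift [-0.     0.057  0.085] turn [0. 0. 0.] | mm 20.39607805437119 deg 0.0 rows>= 0.4079215610874238
i 0 shift [ 0.    -0.092  0.092] turn [0. 0. 0.] | mm 25.99999999999997 deg 0.0 rows>= 0.5199999999999994
i 0 shift [ 0.    -0.049  0.049] turn [0. 0. 0.] | mm 14.000000000000012 deg 0.0 rows>= 0.28000000000000025
i 0 shift [ 0.    -0.014  0.014] turn [0. 0. 0.] | mm 4.0000000000000036 deg 0.0 rows>= 0.08000000000000007
```

jog_arm(
  rows=[
    [[0.01,0.02,0.015],[-0.001,0,0]],
    [[0.03,0.06,0.043],[-0.003,-0.001,0]],
    [[0.055,0.105,0.075],[-0.005,-0.002,0]],
    [[0.075,0.142,0.102],[-0.006,-0.002,0]],
    [[0.08,0.152,0.109],[-0.006,-0.002,0]],
  ],
)

```text
t: 17.4
tool_pos: [0.5919, 0.2235, 0.2647]
orientation: [1.54, 2.013, 0.84]
force: [-0.4, 0.5, -5.8]
opening: 0.0083
gripper_force: 45.0
```

jog_arm(
  rows=[
    [[0,0.01,0.01],[0,0,0]],
    [[0,0.03,0.03],[0,0,0]],
    [[0,0.05,0.05],[0,0,0]],
    [[0,0.065,0.065],[0,0,0]],
    [[0,0.067,0.067],[0,0,0]],
  ],
)

```text
t: 17.9
tool_pos: [0.6099, 0.2289, 0.265]
orientation: [1.539, 2.013, 0.84]
force: [-0.0, -0.5, -4.0]
opening: 0.0087
gripper_force: 45.0
```

jog_arm(
  rows=[
    [[0,0.01,0.014],[0,0,0]],
    [[0,0.025,0.038],[0,0,0]],
    [[0,0.043,0.064],[0,0,0]],
    [[0,0.055,0.082],[0,0,0]],
    [[0,0.057,0.085],[0,0,0]],
  ],
)

```text
t: 18.4
tool_pos: [0.6292, 0.2344, 0.2608]
orientation: [1.539, 2.014, 0.84]
force: [-0.4, -0.4, -5.2]
opening: 0.0087
gripper_force: 45.0
```

Run:
```python
from h import *
s=robot.read_state();print(s['t'],s['opening'],s['tool_pos'],s['force'],s['wrist_torque'])
N=ori(SY,45,'x');rel(bar(SE,SY,-.006,.288,N),N,0);rel(bar(SE,SY,-.006,.262,N),N,0)
b=s['tool_pos']-Ro.from_rotvec(s['orientation']).as_matrix()@OFF
S=cam('scene');T=cam('top');save(S,'pics/s13.png');save(T,'pics/t13.png')
# bar visible in top view? predicted pixels of bar points and prong tips
print('bar T',[proj(T,b+y*np.array([-np.sin(SY),np.cos(SY),0])) for y in (-.07,-.055,.055,.07)],'tips',[proj(T,loc(SE,SY,-.026,y,.265)) for y in (.042,-.042)])
print('bar S',[proj(S,b+y*np.array([-np.sin(SY),np.cos(SY),0])) for y in (-.075,0,.075)])
g=cv2.cvtColor(S['frame'],cv2.COLOR_RGB2GRAY)
for y in (-.062,.06):
    u,v=proj(S,b+y*np.array([-np.sin(SY),np.cos(SY),0]));print(u,v,int(v)-16,g[int(v)-16:int(v)+17,int(u)].tolist())
```

```text
18.4 0.008703410188537064 [0.629 0.234 0.261] [-0.388 -0.354 -5.223] [-0.309  0.966 -0.026]
i 0 shift [ 0.007 -0.016  0.006] turn [ 0.003  0.001 -0.001] | mm 3.6967320344811334 deg 0.28382001080340946 rows>= 0.07393464068962266
i 0 shift [ 0.007 -0.108  0.098] turn [ 0.003  0.001 -0.001] | mm 29.177432881413893 deg 0.28382001080340946 rows>= 0.5835486576282778
bar T [array([177.848, 229.588]), array([170.195, 231.562]), array([113.788, 246.105]), array([106.056, 248.098])] tips [array([126.231, 257.428]), array([168.517, 246.477])]
bar S [array([466.287, 236.258]), array([502.821, 234.849]), array([539.062, 233.451])]
472.6408722763333 236.01313286463517 220 [113, 114, 116, 114, 113, 115, 114, 118, 119, 89, 83, 156, 152, 150, 145, 109, 93, 97, 97, 95, 94, 89, 180, 174, 172, 116, 146, 161, 159, 152, 154, 157, 154]
531.8372716613347 233.7292641259732 217 [144, 142, 142, 159, 162, 156, 154, 152, 152, 151, 150, 145, 147, 147, 142, 137, 97, 88, 89, 91, 94, 92, 105, 166, 167, 166, 170, 166, 161, 162, 167, 171, 176]
```

jog_arm(
  rows=[
    [[0.003,-0.02,0.015],[0,0,0]],
    [[0.005,-0.05,0.043],[0.002,0,0]],
    [[0.007,-0.08,0.072],[0.003,0.001,0]],
    [[0.007,-0.1,0.091],[0.003,0.001,0]],
    [[0.007,-0.108,0.098],[0.003,0.001,0]],
  ],
)

```text
t: 19.0
tool_pos: [0.6266, 0.2351, 0.2301]
orientation: [1.542, 2.02, 0.836]
force: [0.1, 0.0, -5.3]
opening: 0.0085
gripper_force: 45.0
```

jog_arm(
  rows=[
    [[0,-0.012,0.012],[0,0,0]],
    [[0,-0.024,0.024],[0,0,0]],
    [[0,-0.035,0.035],[0,0,0]],
    [[0,-0.035,0.035],[0,0,0]],
  ],
)

```text
t: 19.4
tool_pos: [0.628, 0.2356, 0.2232]
orientation: [1.54, 2.016, 0.84]
force: [4.0, 1.9, -4.3]
opening: 0.0086
gripper_force: 45.0
```

jog_arm(
  rows=[
    [[0,-0.007,0.007],[0,0,0]],
    [[0,-0.014,0.014],[0,0,0]],
    [[0,-0.014,0.014],[0,0,0]],
  ],
)

```text
t: 19.7
tool_pos: [0.6291, 0.2358, 0.2216]
orientation: [1.538, 2.014, 0.843]
force: [8.7, 2.7, 1.6]
opening: 0.0084
gripper_force: 45.0
```

The force is +x and up with the bar at about 0.252: it is behind the tips and touching the inner side of the upturn. I'll move it 6 mm towards the rail and lower.

jog_arm(
  rows=[
    [[0,0.01,0.01],[0,0,0]],
    [[0,0.021,0.021],[0,0,0]],
    [[0,0.021,0.021],[0,0,0]],
  ],
)

```text
t: 20.0
tool_pos: [0.6325, 0.2367, 0.2166]
orientation: [1.542, 2.02, 0.835]
force: [2.5, 0.4, -2.9]
opening: 0.0086
gripper_force: 45.0
```

jog_arm(
  rows=[
    [[0,-0.007,0.007],[0,0,0]],
    [[0,-0.014,0.014],[0,0,0]],
    [[0,-0.014,0.014],[0,0,0]],
  ],
)

```text
t: 20.3
tool_pos: [0.6334, 0.237, 0.2161]
orientation: [1.54, 2.017, 0.839]
force: [-10.9, -3.2, 9.2]
opening: 0.0085
gripper_force: 45.0
```

Run:
```python
from h import *
s=robot.read_state();print(s['t'],s['opening'],s['tool_pos'],s['force'],s['wrist_torque'])
Q=Ro.from_rotvec(s['orientation']).as_matrix();b=s['tool_pos']-Q@OFF;d=b[:2]-SE
print('bar',b,'seat xy',np.cos(SY)*d[0]+np.sin(SY)*d[1],-np.sin(SY)*d[0]+np.cos(SY)*d[1])
S=cam('scene');save(S,'pics/s14.png');g=cv2.cvtColor(S['frame'],cv2.COLOR_RGB2GRAY)
for y in (-.062,.06):
    u,v=proj(S,b+y*np.array([-np.sin(SY),np.cos(SY),0]));print(u,v,int(v)-12,g[int(v)-12:int(v)+17,int(u)].tolist())
```

```text
20.3 0.008473122046082755 [0.633 0.237 0.216] [-10.941  -3.15    9.229] [-0.382  0.786 -0.103]
bar [0.604 0.229 0.246] seat xy 5.120607146932254e-05 -2.3993021323092596e-05
470.43627273601635 255.99946532041 243 [146, 138, 113, 146, 167, 160, 155, 158, 158, 153, 160, 175, 86, 75, 77, 76, 70, 135, 158, 149, 155, 164, 158, 150, 126, 174, 145, 77, 80]
528.3911992508874 253.63664307015338 241 [169, 168, 171, 163, 163, 171, 171, 172, 177, 121, 141, 160, 118, 116, 96, 79, 67, 157, 157, 162, 155, 150, 124, 63, 66, 68, 69, 83, 85]
```

The bar is at the seat: x, y within 1 mm, z 0.246, weight carried by the prongs. Easing off, then releasing.

jog_arm(
  rows=[
    [[0,0.002,-0.006],[0,0,0]],
    [[0,0.002,-0.006],[0,0,0]],
  ],
)

```text
t: 20.55
tool_pos: [0.6328, 0.2369, 0.2163]
orientation: [1.54, 2.017, 0.839]
force: [-0.9, -0.1, 1.8]
opening: 0.0088
gripper_force: 45.0
```

jog_arm(
  rows=[
    [[0,0,0],[0,0,0]],
    [[0,0,0],[0,0,0]],
    [[0,0,0],[0,0,0]],
    [[0,0,0],[0,0,0]],
    [[0,0,0],[0,0,0]],
  ],
  hand=0.1,
)

```text
t: 21.05
tool_pos: [0.6323, 0.2367, 0.2151]
orientation: [1.541, 2.018, 0.837]
force: [1.5, 0.2, 0.7]
opening: 0.0404
gripper_force: 0.0
```

jog_arm(
  rows=[
    [[0,0,0],[0,0,0]],
    [[0,0,0],[0,0,0]],
  ],
)

```text
t: 21.25
tool_pos: [0.6324, 0.2367, 0.2153]
orientation: [1.541, 2.018, 0.837]
force: [-0.4, 0.2, 0.0]
opening: 0.0419
gripper_force: 0.0
```

jog_arm(
  rows=[
    [[0,0,-0.04],[0,0,0]],
    [[0,0,-0.12],[0,0,0]],
    [[0,0,-0.22],[0,0,0]],
    [[0,0,-0.34],[0,0,0]],
    [[0,0,-0.42],[0,0,0]],
  ],
)

```text
t: 21.75
tool_pos: [0.5744, 0.2209, 0.2768]
orientation: [1.54, 2.017, 0.839]
force: [-0.6, 0.5, 0.8]
opening: 0.0419
gripper_force: 0.0
```

Run:
```python
from h import *
s=robot.read_state();print(s['t'],s['tool_pos'],s['force'],s['q'])
S=cam('scene');save(S,'pics/s15.png');g=cv2.cvtColor(S['frame'],cv2.COLOR_RGB2GRAY)
b=np.r_[SE,.246];yv=np.array([-np.sin(SY),np.cos(SY),0]);xv=np.array([np.cos(SY),np.sin(SY),0])
for y in (-.062,.06):
    u,v=proj(S,b+y*yv);print(u,v,int(v)-12,g[int(v)-12:int(v)+17,int(u)].tolist())
u,v=proj(S,b+.055*xv-[0,0,.125]);print('front bottom',u,v,'rim',proj(S,b+.055*xv-[0,0,.095]),int(v)-40,g[int(v)-40:int(v)+12,int(u)].tolist())
for y in (-.08,.08): print('front bottom corners',proj(S,b+.055*xv+y*yv-[0,0,.125]))
m=(S['frame'].astype(int).max(2)<65).astype(np.uint8);m[:265]=0;m[330:]=0;m[:,:450]=0;m[:,:]*=1
n,L,st,ce=cv2.connectedComponentsWithStats(m)
print('heel exp',proj(S,b-[0,0,.11]));[print(st[i],ce[i]) for i in range(1,n) if st[i,4]>40]
```

```text
21.75 [0.574 0.221 0.277] [-0.552  0.493  0.786] [ 0.298 -0.682  2.21  -0.028  0.827  0.042]
470.41053557556677 256.12891312831624 244 [136, 110, 144, 167, 160, 155, 159, 158, 154, 159, 173, 115, 113, 97, 76, 68, 165, 155, 148, 156, 163, 157, 151, 127, 175, 144, 76, 80, 85]
528.3511397454829 253.76585659059396 241 [168, 168, 170, 163, 163, 172, 170, 172, 178, 119, 141, 160, 110, 113, 94, 73, 87, 156, 156, 161, 154, 149, 123, 62, 66, 65, 68, 83, 86]
front bottom 498.48688401945776 319.08001140066256 rim [501.407 307.932] 279 [88, 89, 89, 90, 92, 89, 87, 105, 118, 206, 202, 207, 188, 163, 98, 55, 59, 61, 54, 46, 46, 59, 51, 49, 52, 73, 169, 203, 200, 198, 155, 116, 123, 121, 122, 120, 120, 120, 119, 121, 119, 150, 186, 179, 175, 169, 166, 168, 165, 95, 154, 163]
front bottom corners [461.1   320.869]
front bottom corners [535.568 317.305]
heel exp [489.761 297.311]
[473 289  27  18 195] [486.533 300.005]
```

jog_arm(
  rows=[
    [[0,0,-0.05],[0,0,0]],
    [[0,0,-0.12],[0,0,0]],
    [[0,0,-0.17],[0,0,0]],
    [[0,0,-0.18],[0,0,0]],
    [[0,0,-0.18],[0,0,0]],
  ],
)

```text
t: 22.3
tool_pos: [0.5507, 0.2143, 0.3004]
orientation: [1.541, 2.018, 0.838]
force: [0.1, 0.4, 0.3]
opening: 0.0415
gripper_force: 0.0
```

Run:
```python
from h import *
s=robot.read_state();print(s['t'],s['tool_pos'],s['force'],s['q'],np.abs(s['dq']).max())
S=cam('scene');a=cv2.imread('pics/s15.png')[:,:,::-1];print('change in tray area',np.abs(S['frame'][258:330,455:545].astype(int)-a[258:330,455:545]).mean())
print(robot.close_job())
```

```text
22.3 [0.551 0.214 0.3  ] [0.106 0.447 0.335] [ 0.3   -0.775  2.218 -0.028  0.912  0.042] 0.016601128648358214
change in tray area 0.7657921810699588
the job is handed in; nothing more can be done
None
```

The job is handed in at about 22 s: by the last camera and force readings, the tray hangs level and still on both prongs with the heel in it and the gripper clear. One risk to the verdict is that joint 2 read -0.892 (limit -0.89) for a moment early on.

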